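Book the painted tiles into stock and pile them on the sloping shelf

ROBOT

A 7-joint arm with a two-finger parallel gripper is mounted at the origin on the work surface. World frame = base frame: x ahead of the robot, y to its left, z up, the work surface at z = 0. Lengths are in m, angles in rad, forces in N, time in s.
With the tool pointing down it reaches from about 0.425 to 0.95 m from the base axis. Payload 4.7 kg.
Tool frame: the origin (TCP) lies at the very end of the fingers, on their centre line; the grasp point (between the pads) lies 19 mm behind it; z points along the fingers, y is the direction in which the jaws open and shut (so a half turn about z gives the same grasp; the last joint's range is limited). The gripper opens to 85 mm and grips with 20 to 120 N. Pads are 22 mm wide; open, the fingers measure 114 mm over their backs; the gripper's body (76 mm by 85 mm) begins 54 mm behind the grasp point. The pads swing forward as they close: fully open they stand 13 mm farther back than shut.
Start: joints at [-1.13, 0.469, -0.049, 1.532, 0.024, 1.141, -0.082], TCP at [0.306, 0.602, 0.231] pointing down, gripper open.
Joint ranges: [-2.59, 2.59], [-0.33, 1.99], [-1.39, 1.29], [0.1, 2.45], [-1.04, 4.18], [0.21, 1.99], [-2.66, 2.66]. Speed limits (rad/s): [2.57, 2.57, 3.14, 3.14, 3.14, 3.14, 3.14].

INTERFACE

Orientations are given as a rotation vector (axis times angle).
In Python, from cell import robot, read_camera, silhouettes gives the robot as it stands.
- The arm moves only by the tool carry_out, never from a script. Its arguments are lists of equal length, an entry for each row: "translation": the shift along the tool's x, y, z normalised to -1 to 1, where 1 is 0.02 m, a list of three; "rot": the turn, a rotation vector about the tool's x, y, z normalised to -1 to 1, where 1 is 0.08 rad, a list of three; "claw": the opening, from -1 (shut) to 1 (fully open). A call has exactly 8 rows; each row shifts and turns the pose as measured when the row begins, along the tool's axes as they then stand; what a row does not reach is not made up. A row lasts 1/8 s, in which the tool goes at most 62.5 mm and 10.7 degrees, less where a joint would pass 70% of its speed; a pose out of reach is approached as far as the arm can. A call with a number of a shift or a turn outside -1 to 1 is refused whole. A call with a gripper value outside its range is refused whole. The fingers move at their own pace and stop on an object; the grip force is fixed at half the most. Time passes only in rows, so rows that do not move let the fingers close, or fill a call up. It gives the time, the measured TCP pose, the force and the opening at its end, in the units of the state.
- robot.get_obs(): the state, without advancing time (a new reading comes with each control period).
- read_camera(name): name is "side" or "top"; returns a dict with "img" (480x640x3 uint8, red, green, blue), "range_z" (480x640 float32, m along the optical axis (not along the pixel's ray), 0 where there is no reading), "camera_matrix" (3x3 intrinsics, pixels), "D" ([k1, k2, p1, p2, k3] as OpenCV has them; the pictures are not rectified), "T" (4x4, takes a point from camera to world coordinates). Camera axes: x right, y down, z forward; pixel columns grow to the right and rows downward; lengths in m; the calibration is good to about 2 mm. A picture is of the moment at which its call begins.
- robot.close_job(): hands the job in, once; it reports no verdict.
Trained networks look in a picture, given as the dict that the camera call returned (one of the last four; its "shot" number tells which), for a name from the list of things; names that differ only in an ending like _2 or _b are one class to them, and where a whole thing is asked for, a point or a joint stands for the part that bears it (a point fixed in the world has none). Each returns a list of dicts, best first, with "conf" (0 to 1); they miss things now and then, are a little off and sometimes report something else, mostly with a low value. They report only what shows in the picture. A call takes as long as a camera call. They do not tell look-alikes from the thing itself.
- silhouettes(target, picture): "region" (480x640 bool, what is visible of it) and "box" ([left, top, width, height] in pixels, round what is visible of it).
The state is a dict: "time": time; "q": joint angles; "joint_vel": joint speeds; "tau": joint torques, N m; "position": TCP position; "tcp_rot": TCP orientation; "force": force on the tool from outside, world axes, zero at the start; "wrist_torque": the same for the moment, N m; "opening": finger opening in m.
Only numpy, scipy, OpenCV 4.12 (cv2) and the standard library are available. Lean on these libraries where they do the work, as an engineer would, in place of code of your own. Each camera call takes 0.05 s, during which the arm holds its last target. There are 200 camera calls.

TASK

Book the hand-painted tiles into stock: take the scanner from its charging base, read the label on the sloping shelf first and then the label of every tile where it lies on the table, from the largest tile to the smallest so that the list matches the pile, each time pointing the scanner squarely at the middle of the label from about 8 cm and keeping it still for two seconds. Stand the scanner back in its base and pile the tiles label side up on the middle of the shelf, largest at the bottom and each next smaller one on top, lengthwise up the slope, flat and with the lower end of each pushed right up against the backstop. Leave the brush jar, the paint plate and the paint pot where they are.

Things in the scene. Friction and masses are not known exactly. Their poses are not given: they have to be found in the camera images.
- tile_blue: largest of four hand-painted ceramic tiles, deep blue with a cream flower, 110 x 68 mm and 8 mm thick, about 140 g, lying label side up; origin at the centre of its underside, x along the 110 mm length towards the end that carries the label, y across the 68 mm width, z up out of the painted face. None if absent
- tile_blue_label (a point): centre of the white barcode label (20 mm along x, 34 mm along y) on the upper face of tile_blue, on its centreline, 16 mm from the +x end
- tile_red: second largest of four hand-painted ceramic tiles, brick red with a pale pink flower, 95 x 60 mm and 8 mm thick, about 105 g, lying label side up; origin at the centre of its underside, x along the 95 mm length towards the end that carries the label, y across the 60 mm width, z up out of the painted face. None if absent
- tile_red_label (a point): centre of the white barcode label (20 mm along x, 34 mm along y) on the upper face of tile_red, on its centreline, 16 mm from the +x end
- tile_green: third largest of four hand-painted ceramic tiles, green with a lime flower, 80 x 52 mm and 8 mm thick, about 77 g, lying label side up; origin at the centre of its underside, x along the 80 mm length towards the end that carries the label, y across the 52 mm width, z up out of the painted face. None if absent
- tile_green_label (a point): centre of the white barcode label (20 mm along x, 34 mm along y) on the upper face of tile_green, on its centreline, 16 mm from the +x end
- tile_yellow: smallest of four hand-painted ceramic tiles, yellow with an orange flower, 65 x 44 mm and 8 mm thick, about 53 g, lying label side up; origin at the centre of its underside, x along the 65 mm length towards the end that carries the label, y across the 44 mm width, z up out of the painted face. None if absent
- tile_yellow_label (a point): centre of the white barcode label (20 mm along x, 34 mm along y) on the upper face of tile_yellow, on its centreline, 16 mm from the +x end
- rack: fixed birch stand, 170 mm wide, that carries the sloping stock shelf; origin at the centre of its underside on the table, z up; the slope rises along its x axis, which points roughly away from the robot
- shelf: sloping plywood shelf on the rack, 190 mm up the slope x 180 mm wide, tilted 0.35 rad; a backstop board 12 mm thick stands 40 mm proud along its low edge, on the robot's side. Origin on its surface at the middle of the low edge, at the backstop's inner face, 36 mm above the table; x up the slope, y across, z out of the surface. Tiles do not slide down by themselves (friction about 0.6)
- shelf_label (a point): centre of the shelf's own white barcode label (30 mm along the slope, 50 mm across), flat on the shelf surface near its top edge, 160 mm up the slope from the backstop, on the centreline; the pile goes below it
- scanner: cordless barcode scanner, 190 g, 150 mm long, standing head down in its charging base: grey head 56 (x) x 44 (y) x 42 mm, above it a straight black handle 32 (x) x 30 (y) mm to the end. Origin at the centre of the reading window, in the head's flat end face; z runs from the window along the handle: it reads straight along its own -z
- scanner_grip (a point): a good point to hold the scanner: on the axis of its handle, 125 mm from the window, 25 mm below its end
- cradle: fixed charging base of the scanner, 116 x 92 mm; origin at the centre of its underside, z up. The scanner's window end rests on its floor, 12 mm above the table, in a well 64 (x) x 52 (y) mm inside: 4 mm clear of the head all round, straight to 28 mm, with lips flaring out up to 40 mm above the table. The scanner starts with its x along the base's x; a half turn fits too
- brush_jar: bystander: glass jar 76 mm across, 100 mm high, with brushes that rise to 195 mm; origin at the centre of its underside
- paint_plate: bystander: white plate 170 mm across, 18 mm high; origin at the centre of its underside
- paint_pot: bystander: purple paint pot 52 mm across, 50 mm high; origin at the centre of its underside
Mind the look-alikes: they are no part of the job. What is shaped like the scanner but yellow is not meant. Leave any purple look-alike of the tile_yellow alone.

How it is judged:
On the way, in this order (a step that is already met when the one before it is completed fails the run):
1. the held scanner reads the shelf's label: window 35 to 125 mm away, aimed within 10 mm of the label's centre, within 15 degrees of square to the shelf, kept so for 1.5 s (x of shelf_label in the frame of scanner between -0.01 and 0.01 m and y of shelf_label in the frame of scanner between -0.01 and 0.01 m and z of shelf_label in the frame of scanner between -0.125 and -0.035 m and angle between the z axis of scanner and the z axis of shelf, either way round below 0.26 rad), for 1.5 s.
2. the held scanner reads the label of tile_blue in the same way (aim within 10 mm, 35 to 125 mm away, within 15 degrees of square, kept so for 1.5 s) while the tile lies on the table (x of tile_blue_label in the frame of scanner between -0.01 and 0.01 m and y of tile_blue_label in the frame of scanner between -0.01 and 0.01 m and z of tile_blue_label in the frame of scanner between -0.125 and -0.035 m and angle between the z axis of scanner and the z axis of tile_blue, either way round below 0.26 rad and height (world z) of tile_blue below 0.02 m), for 1.5 s.
3. the held scanner reads the label of tile_red in the same way (aim within 10 mm, 35 to 125 mm away, within 15 degrees of square, kept so for 1.5 s) while the tile lies on the table (x of tile_red_label in the frame of scanner between -0.01 and 0.01 m and y of tile_red_label in the frame of scanner between -0.01 and 0.01 m and z of tile_red_label in the frame of scanner between -0.125 and -0.035 m and angle between the z axis of scanner and the z axis of tile_red, either way round below 0.26 rad and height (world z) of tile_red below 0.02 m), for 1.5 s.
4. the held scanner reads the label of tile_green in the same way (aim within 10 mm, 35 to 125 mm away, within 15 degrees of square, kept so for 1.5 s) while the tile lies on the table (x of tile_green_label in the frame of scanner between -0.01 and 0.01 m and y of tile_green_label in the frame of scanner between -0.01 and 0.01 m and z of tile_green_label in the frame of scanner between -0.125 and -0.035 m and angle between the z axis of scanner and the z axis of tile_green, either way round below 0.26 rad and height (world z) of tile_green below 0.02 m), for 1.5 s.
5. the held scanner reads the label of tile_yellow in the same way (aim within 10 mm, 35 to 125 mm away, within 15 degrees of square, kept so for 1.5 s) while the tile lies on the table (x of tile_yellow_label in the frame of scanner between -0.01 and 0.01 m and y of tile_yellow_label in the frame of scanner between -0.01 and 0.01 m and z of tile_yellow_label in the frame of scanner between -0.125 and -0.035 m and angle between the z axis of scanner and the z axis of tile_yellow, either way round below 0.26 rad and height (world z) of tile_yellow below 0.02 m), for 1.5 s.
At the end, for the whole second after the job is handed in: Every tile present is in one pile on the shelf, larger under smaller, label up, at rest: lower end within 4 mm of the backstop, centred within 15 mm, within 0.08 rad of straight up the slope, flat within 0.06 rad; the scanner stands fully down and upright in its base (x of tile_blue in the frame of shelf between 0.051 and 0.06 m and y of tile_blue in the frame of shelf between -0.015 and 0.015 m and z of tile_blue in the frame of shelf between -0.003 and 0.028 m and angle between the x axis of each of tile_blue, tile_red, tile_green, tile_yellow and the x axis of shelf, either way round below 0.08 rad and angle between the z axis of each of tile_blue, tile_red, tile_green, tile_yellow and the z axis of shelf, either way round below 0.06 rad and angle between each of tile_blue, tile_red, tile_green, tile_yellow's own z axis and vertical below 0.6 rad and linear speed of each of tile_blue, tile_red, tile_green, tile_yellow, scanner below 0.02 m/s and x of tile_red in the frame of shelf between 0.0435 and 0.0525 m and y of tile_red in the frame of shelf between -0.015 and 0.015 m and z of tile_red in the frame of shelf between -0.003 and 0.028 m and z of each of tile_red, tile_green, tile_yellow in the frame of tile_blue above 0.006 m and x of tile_green in the frame of shelf between 0.036 and 0.045 m and y of tile_green in the frame of shelf between -0.015 and 0.015 m and z of tile_green in the frame of shelf between -0.003 and 0.028 m and z of each of tile_green, tile_yellow in the frame of tile_red above 0.006 m and x of tile_yellow in the frame of shelf between 0.0285 and 0.0375 m and y of tile_yellow in the frame of shelf between -0.015 and 0.015 m and z of tile_yellow in the frame of shelf between -0.003 and 0.028 m and z of tile_yellow in the frame of tile_green above 0.006 m and z of scanner in the frame of cradle between 0.009 and 0.016 m and x of scanner in the frame of cradle between -0.008 and 0.008 m and y of scanner in the frame of cradle between -0.008 and 0.008 m and angle between scanner's own z axis and vertical below 0.08 rad); the robot touches nothing.
It fails at once if the brush jar is pushed more than 40 mm from where it stood (distance of brush_jar from where it was at the start of the episode above 0.04 m).
It fails at once if the paint plate is pushed more than 40 mm from where it stood (distance of paint_plate from where it was at the start of the episode above 0.04 m).
It fails at once if the paint pot is pushed more than 40 mm from where it stood (distance of paint_pot from where it was at the start of the episode above 0.04 m).
Of tile_blue, tile_red, tile_green, tile_yellow only 2 to 3 are there at a start; the rules pass over those that are not, and their reading is None.
At some moment in a run one of tile_blue, tile_red, tile_green, tile_yellow may be knocked a few centimetres aside while the robot is not near it.
It also fails if it takes over 208 s, if anything falls off the work surface, if the arm or the gripper's body presses on something with over 40 N, if the wrist force passes 120 N, or if a joint passes its speed limit or range.

## Working session

There is one attempt and no reset: what is moved stays moved. The work goes in short steps, Python scripts to look and compute and a tool call to move; the robot and the scene stay as the last step left them, time stands still between calls to the robot, and variables do not carry over. Pictures are saved under pics/ and viewed, about 12 in all and at most 16, crops included, and the job is handed in when it is done.

Besides the shell and the picture viewer there is one more tool, called after "Request:" as name(argument=value, ...) on one line, values as JSON. carry_out: Moves the arm, as the interface text tells. Scaled input: -1 to 1 covers 0.02 m each way for a shift and 0.08 rad each way for a turn. Its arguments: {"type":"object","properties":{"translation":{"type":"array"},"rot":{"type":"array"},"claw":{"type":"array"}},"required":["translation","rot","claw"]}

```bash
mkdir -p pics; ls; cat > h.py <<'E'
import numpy as np, cv2
from cell import robot, read_camera, silhouettes
from scipy.spatial.transform import Rotation as R
def cloud(p):
    K,D=p["camera_matrix"],np.array(p["D"],float)
    v,u=np.mgrid[0:480,0:640]
    xy=cv2.undistortPoints(np.stack([u,v],-1).reshape(-1,1,2).astype(np.float64),np.array(K,float),D).reshape(480,640,2)
    z=p["range_z"].astype(float)
    P=np.stack([xy[...,0]*z,xy[...,1]*z,z],-1)
    T=np.array(p["T"]); W=P@T[:3,:3].T+T[:3,3]
    W[z<=0]=np.nan
    return W
def save(p,name,crop=None,s=1):
    im=p["img"]
    if crop: l,t,w,h=crop; im=im[t:t+h,l:l+w]
    if s!=1: im=cv2.resize(im,None,fx=s,fy=s,interpolation=cv2.INTER_CUBIC)
    cv2.imwrite("pics/"+name,im[...,::-1])
E
python3 - <<'E'
from h import *
o=robot.get_obs(); print(o)
for n in ("top","side"):
    p=read_camera(n); save(p,n+"1.png"); W=cloud(p)
    print(n,np.array(p["T"]).round(3).tolist())
    for t in ["tile_blue","tile_red","tile_green","tile_yellow","rack","shelf","scanner","cradle","brush_jar","paint_plate","paint_pot"]:
        for d in silhouettes(t,p)[:3]:
            m=d["region"]; w=W[m]; 
            print(t,round(d["conf"],2),d["box"],np.nanmedian(w,0).round(3),np.nanmax(w[:,2]).round(3))
E
```

```text
pics
{'time': 0.0, 'q': array([-1.12992394,  0.46946256, -0.04857619,  1.53371905,  0.02409882,
        1.14103621, -0.08230537]), 'joint_vel': array([-0.0014242 ,  0.00097786, -0.00182328, -0.00113294, -0.00069389,
        0.00063238,  0.00117508]), 'tau': array([-9.24353335e-04, -5.10317409e+01, -4.70713049e-02, -2.37707698e+01,
        1.07547719e-02,  7.58473790e-03, -2.20708068e-05]), 'position': array([0.3052874 , 0.60133425, 0.23023651]), 'tcp_rot': array([-0.73104396, -3.05494828,  0.00314377]), 'force': array([ 0.02568042, -0.91071147, -0.18016836]), 'wrist_torque': array([ 0.05685137, -0.00474439,  0.00248672]), 'opening': 0.08542603536962537}
top [[-0.017, -0.995, 0.094, 0.472], [-0.999, 0.02, 0.032, -0.081], [-0.034, -0.094, -0.995, 1.086], [0.0, 0.0, 0.0, 1.0]]
tile_blue 0.73 [289.9, 199.2, 54.2, 54.3] [ 0.612 -0.034  0.007] 0.014
tile_green 0.75 [370.9, 283.8, 33.2, 35.5] [ 0.438 -0.19   0.007] 0.013
tile_yellow 0.96 [367.7, 216.6, 34.2, 25.3] [ 0.599 -0.191  0.007] 0.013
tile_yellow 0.94 [405.2, 172.4, 31.5, 21.1] [ 0.702 -0.272  0.007] 0.014
rack 0.67 [120.2, 190.3, 1
[... 901 characters left out ...]
  0.009] 0.015
tile_yellow 0.74 [349.6, 287.1, 29.5, 22.8] [ 0.598 -0.191  0.009] 0.014
tile_yellow 0.61 [404.9, 302.6, 28.5, 24.5] [ 0.701 -0.273  0.009] 0.016
rack 0.91 [262.7, 123.3, 91.9, 77.6] [0.564 0.241 0.066] 0.107
shelf 0.71 [263.1, 125.0, 91.7, 74.7] [0.563 0.253 0.07 ] 0.107
shelf 0.62 [318.4, 349.7, 33.3, 46.0] [ 0.466 -0.409  0.081] 0.167
scanner 0.65 [315.9, 347.2, 35.4, 49.9] [ 0.466 -0.409  0.08 ] 0.167
cradle 0.58 [303.2, 359.7, 127.0, 118.8] [ 0.472 -0.42   0.014] 0.091
brush_jar 0.96 [371.8, 155.2, 34.7, 70.4] [0.736 0.039 0.079] 0.2
paint_plate 0.86 [388.2, 348.2, 82.5, 73.1] [ 0.661 -0.437  0.011] 0.024
paint_pot 0.66 [246.5, 210.7, 17.0, 21.2] [0.376 0.086 0.048] 0.055
```

View pics/top1.png

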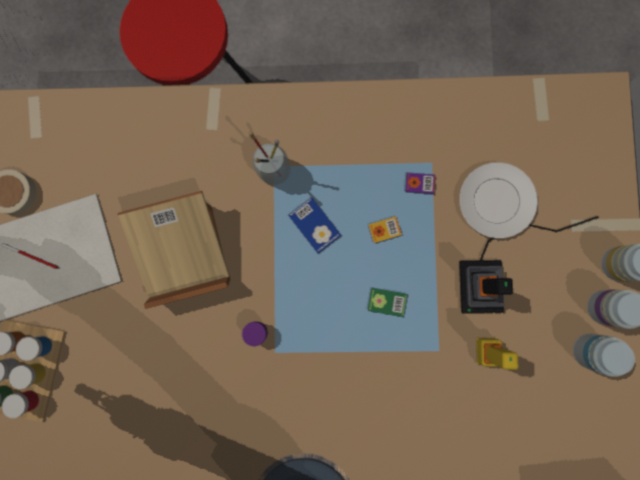

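View pics/side1.png

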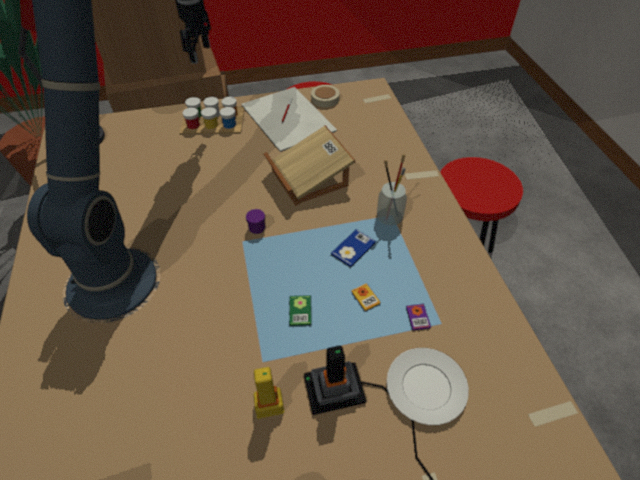

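```bash
cat >> h.py <<'E'
def rect(pts):
    (c,s,a)=cv2.minAreaRect(np.asarray(pts,np.float32)*1000)
    b=cv2.boxPoints((c,s,a)); e=b[1]-b[0]; f=b[2]-b[1]
    if np.linalg.norm(e)<np.linalg.norm(f): e,f=f,e
    return np.array(c)/1000, np.linalg.norm(e),np.linalg.norm(f), np.arctan2(e[1],e[0])
COL=dict(tile_blue=(100,130),tile_green=(40,85),tile_yellow=(12,30))
def tile(name,p,W=None,verbose=1):
    """centre, yaw of tile x (towards label) from one picture"""
    W=cloud(p) if W is None else W
    hsv=cv2.cvtColor(p["img"],cv2.COLOR_RGB2HSV); lo,hi=COL[name]; out=[]
    for d in silhouettes(name,p):
        if d["conf"]<.3: continue
        m=d["region"]; h=hsv[m]; sat=h[:,1]>110
        if sat.sum()<20: continue
        hue=np.median(h[sat,0]); w=W[m]; ok=np.isfinite(w[:,0])
        c,L,B,a=rect(w[ok][:,:2])
        white=ok&(h[:,1]<90)
        g=w[white][:,:2].mean(0)-c if white.any() else np.zeros(2)
        x=np.array([np.cos(a),np.sin(a)])
        # label: low saturation pixels near either end
        s=(w[white][:,:2]-c)@x; n1=(s>L/5000).sum(); n2=(s<-L/5000).sum()
        if n2>n1: a+=np.pi
        if verbose: print(name,p["shot"],round(d["conf"],2),"hue",hue,"c",c.round(4),"LxB",round(float(L)),round(float(B)),"yaw",round((a+np.pi)%(2*np.pi)-np.pi,3),"z",np.nanmedian(w[:,2]).round(4),"n",n1,n2)
        out.append((c,a,hue))
    return out
E
python3 - <<'E'
from h import *
for n in ("top","side"):
    p=read_camera(n); W=cloud(p)
    for t in COL: tile(t,p,W)
    d=[d for d in silhouettes("shelf",p) if d["conf"]>.3][0]
    w=W[cv2.erode(d["region"].astype(np.uint8),np.ones((5,5)))>0]; w=w[np.isfinite(w[:,0])]
    for k in range(4):
        c=np.median(w,0) if k==0 else w.mean(0); nrm=np.linalg.svd(w-w.mean(0),full_matrices=False)[2][2]; nrm*=np.sign(nrm[2])
        r=(w-w.mean(0))@nrm; w=w[abs(r)<max(.003,2*r.std())]
    up=np.array([-nrm[0],-nrm[1]]);print("shelf n",nrm.round(3),"tilt",np.arccos(nrm[2]).round(3),"yaw",np.arctan2(up[1],up[0]).round(3),len(w))
    # in-plane extents
    yaw=np.arctan2(up[1],up[0]); ti=.35
    y=np.array([-np.sin(yaw),np.cos(yaw),0]); x=np.cross(y,nrm); 
    c=w.mean(0); q=np.stack([(w-c)@x,(w-c)@y],1); rc,L,B,a=rect(q); print("c",c.round(4),"rect c",rc.round(4),L,B,a,"world",(c+rc[0]*x+rc[1]*y).round(4))
    # label white
    hsv=cv2.cvtColor(p["img"],cv2.COLOR_RGB2HSV); m=d["region"]
    hs=hsv[m]; ww=W[m]; k=(hs[:,1]<60)&(hs[:,2]>110)&(ww[:,2]>.06)&(abs((ww-c)@nrm)<.006); lw=ww[k]; q=np.stack([(lw-c)@x,(lw-c)@y],1); rc,L,B,a=rect(q); print("label",k.sum(),(c+rc[0]*x+rc[1]*y).round(4),L,B,a,lw.mean(0).round(4))
    near=(abs(W[...,0]-.47)<.06)&(abs(W[...,1]+.385)<.06)
    t=W[near&(W[...,2]>.155)]; print("handle top",len(t),t.mean(0).round(4),rect(t[:,:2]))
    h=W[near&(W[...,2]>.07)&(W[...,2]<.15)]; print("handle side",len(h),h.mean(0).round(4))
    near=(abs(W[...,0]-.47)<.1)&(abs(W[...,1]+.385)<.1)&(W[...,2]>.006)&(W[...,2]<.055)
    l=p["img"].max(-1)<90
    t=W[near&l]; print("cradle",len(t),rect(t[:,:2]),t[:,2].max())
E
```

```text
tile_blue 3 0.76 hue 111.0 c [ 0.6135 -0.0331] LxB 112 71 yaw -2.501 z 0.0067 n 211 212
tile_green 3 0.79 hue 70.0 c [ 0.4381 -0.1903] LxB 79 52 yaw -1.759 z 0.0068 n 12 203
tile_yellow 3 0.7 hue 139.0 c [ 0.703  -0.2718] LxB 64 45 yaw -1.667 z 0.0069 n 6 124
tile_yellow 3 0.67 hue 19.0 c [ 0.5994 -0.1899] LxB 64 43 yaw -1.295 z 0.0067 n 93 0
tile_yellow 3 0.37 hue 11.0 c [ 0.4701 -0.3986] LxB 56 52 yaw -3.14 z 0.0828 n 108 160
shelf n [-0.335 -0.082  0.939] tilt 0.352 yaw 0.239 6382
c [0.5668 0.2638 0.0676] rect c [-0.0021  0.0008] 189.3557 171.95961 -0.003671033 world [0.5647 0.2641 0.0669]
label 187 [0.6254 0.279  0.0898] 51.770668 31.091352 -1.5688485 [0.625  0.279  0.0901]
handle top 259 [ 0.4695 -0.3946  0.1599] (array([ 0.46937479, -0.3950256 ]), np.float32(30.014423), np.float32(28.603361), np.float32(-0.01566287))
handle side 222 [ 0.4716 -0.3827  0.1093]
cradle 1795 (array([ 0.49092584, -0.39512735]), np.float32(155.27048), np.float32(91.11323), np.float32(-0.013403959)) 0.05483909802401987
tile_blue 4 0.72 hue 111.0 c [ 0.6128 -0.0282] LxB 116 75 yaw 0.633 z 0.0089 n 123 120
tile_green 4 0.97 hue 68.0 c [ 0.439  -0.1894] LxB 84 50 yaw -1.759 z 0.009 n 19 131
tile_yellow 4 0.93 hue 20.0 c [ 0.6008 -0.1864] LxB 72 49 yaw -1.281 z 0.0087 n 80 7
tile_yellow 4 0.59 hue 139.0 c [ 0.7029 -0.2688] LxB 71 45 yaw -1.654 z 0.0088 n 31 110
shelf n [-0.333 -0.082  0.939] tilt 0.35 yaw 0.241 2435
c [0.5651 0.2562 0.0685] rect c [0.0014 0.0069] 187.87553 181.88077 -0.027248528 world [0.5647 0.2632 0.069 ]
label 92 [0.6132 0.3239 0.0915] 138.86783 83.434814 -1.1106136 [0.6225 0.2864 0.0918]
handle top 252 [ 0.4693 -0.3973  0.1619] (array([ 0.46956607, -0.39593665]), np.float32(31.9925), np.float32(30.232), np.float32(0.018645966))
handle side 341 [ 0.4674 -0.4076  0.1109]
cradle 1951 (array([ 0.47358398, -0.39424307]), np.float32(163.96173), np.float32(122.88565), np.float32(0.34279352)) 0.054824843257755385
```

Request:
carry_out(translation=[[0,1,0],[0,1,0],[0,1,0],[0,1,0],[0,0,0],[0,0,0],[0,0,0],[0,0,0]], rot=[[0,0,0],[0,0,0],[0,0,0],[0,0,0],[0,0,1],[0,0,1],[0,0,1],[0,0,1]], claw=[1,1,1,1,1,1,1,1])

```text
time: 2.7
position: [0.3429, 0.6754, 0.2304]
tcp_rot: [-1.223, -2.893, 0.002]
force: [-0.7, 0.1, -0.2]
opening: 0.0854
```

Request:
carry_out(translation=[[0,0,0],[0,0,0],[0,0,0],[0,0,0],[-1,0.6,0],[-1,0.6,0],[-1,0.6,0],[-1,0.6,0]], rot=[[0,0,1],[0,0,1],[0,0,1],[0,0,1],[0,0,1],[0,0,1],[0,0,1],[0,0,1]], claw=[1,1,1,1,1,1,1,1])

```text
time: 3.7
position: [0.4113, 0.6157, 0.2289]
tcp_rot: [-2.088, -2.344, 0.005]
force: [0.0, -0.5, -0.3]
opening: 0.0855
```

Request:
carry_out(translation=[[-1,0.4,0],[-1,0.4,0],[-1,0.4,0],[-1,0.4,0],[-1,0.4,0],[-1,0.4,0],[-1,0.4,0],[-1,0.4,0]], rot=[[0,0,1],[0,0,0.8],[0,0,0],[0,0,0],[0,0,0],[0,0,0],[0,0,0],[0,0,0]], claw=[1,1,1,1,1,1,1,1])

```text
time: 4.7
position: [0.4777, 0.4459, 0.2289]
tcp_rot: [-2.256, -2.184, 0.004]
force: [1.2, -0.7, 0.0]
opening: 0.0857
```

Request:
carry_out(translation=[[-1,0,0],[-1,0,0],[-1,0,0],[-1,0,0],[-1,0,0],[-1,0,0],[-1,0,0],[-1,0,0]], rot=[[0,0,0],[0,0,0],[0,0,0],[0,0,0],[0,0,0],[0,0,0],[0,0,0],[0,0,0]], claw=[1,1,1,1,1,1,1,1])

```text
time: 5.7
position: [0.4719, 0.2747, 0.2292]
tcp_rot: [-2.256, -2.184, 0.003]
force: [-0.1, -0.9, -0.1]
opening: 0.0853
```

Request:
carry_out(translation=[[-1,0,0],[-1,0,0],[-1,0,0],[-1,0,0],[-1,0,0],[-1,0,0],[-1,0,0],[-1,0,0]], rot=[[0,0,-0.2],[0,0,0],[0,0,0],[0,0,0],[0,0,0],[0,0,0],[0,0,0],[0,0,0]], claw=[1,1,1,1,1,1,1,1])

```text
time: 6.7
position: [0.4686, 0.1033, 0.2294]
tcp_rot: [-2.239, -2.201, 0.001]
force: [0.0, -0.3, 0.6]
opening: 0.0852
```

Request:
carry_out(translation=[[-1,0,0],[-1,0,0],[-1,0,0],[-1,0,0],[-1,0,0],[-1,0,0],[-1,0,0],[-1,0,0]], rot=[[0,0,0],[0,0,0],[0,0,0],[0,0,0],[0,0,0],[0,0,0],[0,0,0],[0,0,0]], claw=[1,1,1,1,1,1,1,1])

```text
time: 7.7
position: [0.4639, -0.0676, 0.2295]
tcp_rot: [-2.241, -2.2, -0.001]
force: [1.0, 0.8, 0.4]
opening: 0.0852
```

Request:
carry_out(translation=[[-1,0,0],[-1,0,0],[-1,0,0],[-1,0,0],[-1,0,0],[-1,0,0],[-1,0,0],[-1,0,0]], rot=[[0,0,0],[0,0,0],[0,0,0],[0,0,0],[0,0,0],[0,0,0],[0,0,0],[0,0,0]], claw=[1,1,1,1,1,1,1,1])

```text
time: 8.7
position: [0.4572, -0.2375, 0.2295]
tcp_rot: [-2.242, -2.2, -0.004]
force: [0.1, 0.3, 0.0]
opening: 0.0855
```

Request:
carry_out(translation=[[-1,0,0],[-1,0,0],[-1,0,0],[-1,0,0],[-1,0,0],[-1,0,0],[-0.5,0,0],[0,0,0]], rot=[[0,0,0],[0,0,0],[0,0,0],[0,0,0],[0,0,0],[0,0,0],[0,0,0],[0,0,0]], claw=[1,1,1,1,1,1,1,1])

```text
time: 9.7
position: [0.4498, -0.3762, 0.2289]
tcp_rot: [-2.244, -2.197, -0.003]
force: [-1.3, 0.0, 0.2]
opening: 0.0855
```

Request:
carry_out(translation=[[-0.3,0.33,0],[-0.3,0.33,0],[-0.3,0.33,0],[0,0,0.8],[0,0,0.8],[0,0,0.8],[0,0,0.5],[0,0,0]], rot=[[0,0,0],[0,0,0],[0,0,0],[0,0,0],[0,0,0],[0,0,0],[0,0,0],[0,0,0]], claw=[1,1,1,1,1,1,1,1])

```text
time: 10.7
position: [0.4708, -0.392, 0.1648]
tcp_rot: [-2.236, -2.198, -0.004]
force: [-0.3, -0.4, 0.1]
opening: 0.0855
```

```bash
cat >> h.py <<'E'
def state():
    o=robot.get_obs(); return o,np.array(o["position"]),R.from_rotvec(o["tcp_rot"])
def need(pos,Rt=None):
    """shift / turn from the present pose, in tool axes and units"""
    o,p,r=state()
    d=r.inv().apply(np.array(pos)-p)/.02
    print("t",round(o["time"],1),"pos",p.round(4),"shift",d.round(2),end=" ")
    if Rt is not None: print("turn",((r.inv()*Rt).as_rotvec()/.08).round(2),end="")
    print()
def frame(yaw_y,tilt=None):
    """tool down, its y at world yaw yaw_y"""
    y=np.array([np.cos(yaw_y),np.sin(yaw_y),0]); z=np.array([0,0,-1.]); return R.from_matrix(np.stack([np.cross(y,z),y,z],1))
E
python3 - <<'E'
from h import *
need([.4695,-.3955,.118],frame(-.014))
p=read_camera("side"); save(p,"s2.png",(240,240,220,240),3)
E
```

```text
t 10.7 pos [ 0.4708 -0.392   0.1648] shift [-0.19 -0.06  2.34] turn [-0.03 -0.08 -0.04]
```

View pics/s2.png

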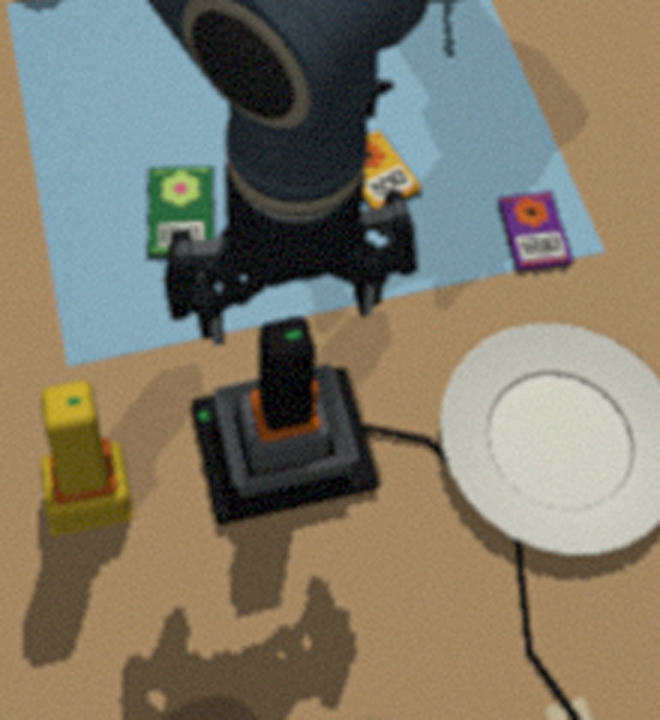

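Request:
carry_out(translation=[[-0.1,-0.03,0.6],[-0.1,-0.03,0.6],[0,0,0.6],[0,0,0.4],[0,0,0.1],[0,0,0],[0,0,0],[0,0,0]], rot=[[0,0,0],[0,0,0],[0,0,0],[0,0,0],[0,0,0],[0,0,0],[0,0,0],[0,0,0]], claw=[1,1,1,1,1,1,-0.4,-1])

```text
time: 11.75
position: [0.4705, -0.3971, 0.1175]
tcp_rot: [-2.239, -2.201, -0.005]
force: [-0.4, -0.2, -1.0]
opening: 0.0518
```

Request:
carry_out(translation=[[0,0,0],[0,0,0],[0,0,0],[0,0,0],[0,0,0],[0,0,0],[0,0,0],[0,0,0]], rot=[[0,0,0],[0,0,0],[0,0,0],[0,0,0],[0,0,0],[0,0,0],[0,0,0],[0,0,0]], claw=[-1,-1,-1,-1,-1,-1,-1,-1])

```text
time: 12.75
position: [0.4703, -0.3973, 0.1179]
tcp_rot: [-2.24, -2.201, -0.006]
force: [-0.3, 0.2, -0.3]
opening: 0.0316
```

Request:
carry_out(translation=[[0,0,-0.4],[0,0,-0.7],[0,0,-1],[0,0,-1],[0,0,-1],[0,0,-1],[0,0,-1],[0,0,-1]], rot=[[0,0,0],[0,0,0],[0,0,0],[0,0,0],[0,0,0],[0,0,0],[0,0,0],[0,0,0]], claw=[-1,-1,-1,-1,-1,-1,-1,-1])

```text
time: 13.75
position: [0.4694, -0.3971, 0.2682]
tcp_rot: [-2.24, -2.2, -0.007]
force: [0.2, 0.6, -2.1]
opening: 0.0313
```

Request:
carry_out(translation=[[0.4,0.1,0],[0.7,0.1,0],[1,0.15,0],[1,0.15,0],[1,0.15,0],[1,0.15,0],[1,0.15,0],[1,0.15,0]], rot=[[0,0,0],[0,0,0],[0,0,0],[0,0,0],[0,0,0],[0,0,0],[0,0,0],[0,0,0]], claw=[-1,-1,-1,-1,-1,-1,-1,-1])

```text
time: 14.75
position: [0.4924, -0.2428, 0.2648]
tcp_rot: [-2.23, -2.197, -0.005]
force: [-0.4, 1.0, -1.8]
opening: 0.0314
```

Request:
carry_out(translation=[[1,0.15,0],[1,0.15,0],[1,0.15,0],[1,0.15,0],[1,0.15,0],[1,0.15,0],[1,0.15,0],[1,0.15,0]], rot=[[0,0,0],[0,0,0],[0,0,0],[0,0,0],[0,0,0],[0,0,0],[0,0,0],[0,0,0]], claw=[-1,-1,-1,-1,-1,-1,-1,-1])

```text
time: 15.75
position: [0.5123, -0.0658, 0.2588]
tcp_rot: [-2.208, -2.197, 0.006]
force: [0.4, 0.6, -1.4]
opening: 0.0315
```

Request:
carry_out(translation=[[1,0.15,0],[1,0.15,0],[1,0.15,0],[1,0.15,0],[1,0.15,0],[1,0.15,0],[1,0.15,0],[1,0.15,0]], rot=[[0,0,0],[0,0,0],[0,0,0],[0,0,0],[0,0,0],[0,0,0],[0,0,0],[0,0,0]], claw=[-1,-1,-1,-1,-1,-1,-1,-1])

```text
time: 16.75
position: [0.5294, 0.108, 0.2546]
tcp_rot: [-2.192, -2.2, 0.02]
force: [-0.2, -0.1, -2.3]
opening: 0.0316
```

Request:
carry_out(translation=[[1,0.15,0],[1,0.15,0],[1,0.15,0],[0,0,0],[0,0,0],[0,0,0],[0,0,0],[0,0,0]], rot=[[0,0,0],[0,0,0],[0,0,0],[-0.9,0.2,0],[-0.9,0.2,0],[-0.9,0.2,0],[-0.9,0.2,0],[-0.6,0.2,0]], claw=[-1,-1,-1,-1,-1,-1,-1,-1])

```text
time: 17.75
position: [0.5399, 0.1789, 0.2547]
tcp_rot: [2.091, 2.098, 0.433]
force: [-0.1, 0.5, -1.9]
opening: 0.0313
```

```bash
cat >> h.py <<'E'
YS,TI=.24,.35
SX=np.array([np.cos(TI)*np.cos(YS),np.cos(TI)*np.sin(YS),np.sin(TI)]); SY=np.array([-np.sin(YS),np.cos(YS),0]); SN=np.cross(SX,SY)
SO=np.array([.4787,.243,.036]); SL=np.array([.6252,.279,.0905])
GR=R.from_rotvec([-2.24,-2.201,-.006]); GP=np.array([.4703,-.3973,.1179])
def toz(z):
    """least turn from the present pose that puts tool z along z"""
    r=state()[2]; a=r.apply([0,0,1]); z=np.array(z)/np.linalg.norm(z); c=np.cross(a,z); s=np.linalg.norm(c)
    return R.from_rotvec(c/max(s,1e-9)*np.arctan2(s,a@z))*r
def aim(L,n,d=.186,off=.0018):
    Rt=toz(-np.array(n)); need(np.array(L)+np.array(n)*d-Rt.apply([off,0,0]),Rt)
E
python3 - <<'E'
from h import *
aim(SL,SN)
p=read_camera("side"); W=cloud(p); save(p,"s3.png",(200,60,260,220),3)
E
```

```text
t 17.8 pos [0.5399 0.1789 0.2547] shift [4.17 1.22 0.27] turn [-0.38 -0.21 -0.  ]
```

View pics/s3.png

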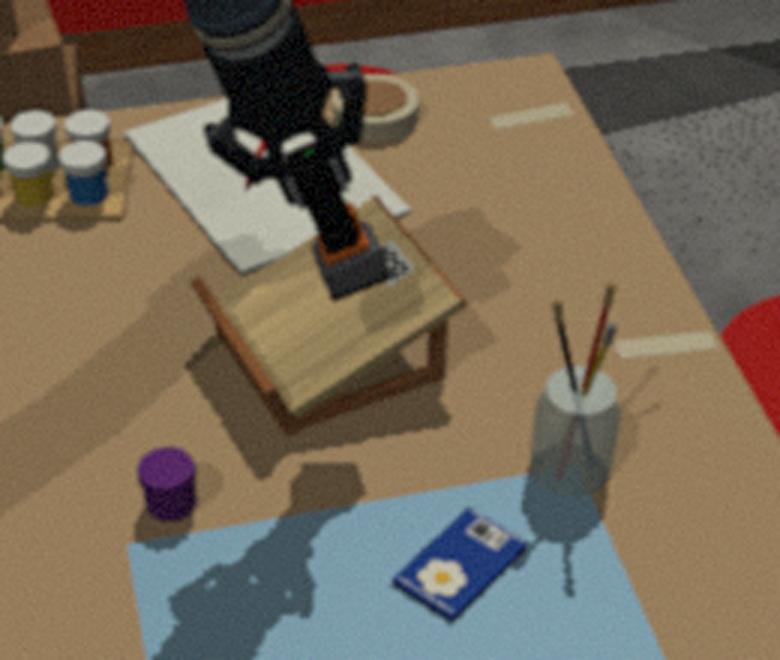

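Request:
carry_out(translation=[[0.5,0.2,0.05],[0.8,0.25,0.05],[0.8,0.25,0.05],[0.8,0.25,0.05],[0.8,0.25,0.05],[0.4,0,0],[0,0,0],[0,0,0]], rot=[[-0.4,-0.2,0],[0,0,0],[0,0,0],[0,0,0],[0,0,0],[0,0,0],[0,0,0],[0,0,0]], claw=[-1,-1,-1,-1,-1,-1,-1,-1])

```text
time: 18.8
position: [0.5639, 0.2664, 0.2646]
tcp_rot: [2.073, 2.069, 0.439]
force: [0.7, -0.6, -1.5]
opening: 0.0307
```

```bash
python3 - <<'E'
from h import *
aim(SL,SN)
E
```

```text
t 18.8 pos [0.5639 0.2664 0.2646] shift [-0.21 -0.02 -0.05] turn [-0.03  0.01  0.  ]
```

Request:
carry_out(translation=[[-0.2,0,-0.05],[0,0,0],[0,0,0],[0,0,0],[0,0,0],[0,0,0],[0,0,0],[0,0,0]], rot=[[0,0,0],[0,0,0],[0,0,0],[0,0,0],[0,0,0],[0,0,0],[0,0,0],[0,0,0]], claw=[-1,-1,-1,-1,-1,-1,-1,-1])

```text
time: 19.8
position: [0.5635, 0.2601, 0.2654]
tcp_rot: [2.076, 2.067, 0.439]
force: [0.3, -0.3, -2.1]
opening: 0.0315
```

Request:
carry_out(translation=[[0,0,0],[0,0,0],[0,0,0],[0,0,0],[0,0,0],[0,0,0],[0,0,0],[0,0,0]], rot=[[0,0,0],[0,0,0],[0,0,0],[0,0,0],[0,0,0],[0,0,0],[0,0,0],[0,0,0]], claw=[-1,-1,-1,-1,-1,-1,-1,-1])

```text
time: 20.8
position: [0.5635, 0.2601, 0.2654]
tcp_rot: [2.076, 2.067, 0.439]
force: [-0.0, 0.0, -1.7]
opening: 0.0314
```

```bash
python3 - <<'E'
from h import *
aim(SL,SN)
# scanner head check from both cameras: dark/grey points between window and handle
o,pp,r=state()
for n in ("top","side"):
    p=read_camera(n); W=cloud(p)
    q=r.inv().apply((W-pp).reshape(-1,3)).reshape(W.shape)
    k=(q[...,2]>.03)&(q[...,2]<.12)&(abs(q[...,0])<.05)&(abs(q[...,1])<.05); s=q[k]
    print(n,k.sum(),s.min(0).round(4),s.max(0).round(4))
    k2=k&(q[...,2]>.066)&(q[...,2]<.103); s=q[k2]; print(" head",k2.sum(),np.percentile(s,[2,98],axis=0).round(4).tolist())
    for t in COL: tile(t,p,W)
E
```

```text
t 20.8 pos [0.5635 0.2601 0.2654] shift [ 0.09 -0.02  0.02] turn [-0.03  0.02 -0.  ]
top 640 [-0.0221 -0.0283  0.0301] [0.0225 0.0286 0.1057]
 head 346 [[-0.0218, -0.0268, 0.0663], [0.0182, 0.0281, 0.1013]]
tile_blue 7 0.57 hue 111.0 c [ 0.6115 -0.0329] LxB 109 67 yaw -2.512 z 0.0069 n 184 196
tile_blue 7 0.55 hue 8.0 c [0.7542 0.0578] LxB 100 77 yaw -3.119 z 0.0972 n 6 685
tile_green 7 0.68 hue 70.0 c [ 0.4382 -0.1908] LxB 80 51 yaw -1.767 z 0.0068 n 14 204
tile_yellow 7 0.73 hue 19.0 c [ 0.5999 -0.1899] LxB 65 46 yaw -1.301 z 0.0067 n 103 9
tile_yellow 7 0.69 hue 139.0 c [ 0.7044 -0.2743] LxB 69 48 yaw -1.662 z 0.0069 n 12 113
side 461 [-0.0245 -0.0278  0.03  ] [0.02   0.0286 0.1044]
 head 232 [[-0.0237, -0.0265, 0.0663], [0.0076, 0.0281, 0.1015]]
tile_blue 8 0.7 hue 111.0 c [ 0.6127 -0.0277] LxB 118 76 yaw 0.642 z 0.0088 n 132 129
tile_green 8 0.73 hue 111.0 c [ 0.6133 -0.0294] LxB 117 72 yaw 0.62 z 0.0089 n 127 122
tile_green 8 0.64 hue 68.0 c [ 0.4398 -0.185 ] LxB 89 50 yaw -1.76 z 0.0091 n 17 140
tile_yellow 8 0.71 hue 139.0 c [ 0.7033 -0.2691] LxB 72 45 yaw -1.667 z 0.0088 n 27 116
tile_yellow 8 0.58 hue 20.0 c [ 0.5988 -0.1889] LxB 67 43 yaw -1.315 z 0.0092 n 65 4
```

```bash
cat >> h.py <<'E'
def lab(c,yaw,L): return np.array([c[0]+(L/2-.016)*np.cos(yaw),c[1]+(L/2-.016)*np.sin(yaw),.008])
BL=lab([.612,-.032],.636,.110); GL=lab([.4385,-.190],-1.762,.080); YL=lab([.5995,-.1893],-1.30,.065)
def go(L): print("label",L.round(4)); need(np.array(L)+[0,0,.186],GR)
E
python3 - <<'E'
from h import *
go(BL);print(GL,YL)
r=state()[2]; print(GR.inv().apply(BL+[0,0,.186]-state()[1])/.02)
E
```

```text
label [ 0.6434 -0.0088  0.008 ]
t 21.2 pos [0.5635 0.2601 0.2654] shift [-13.73   2.83   3.6 ] turn [ 4.18 -1.02  0.17]
[ 0.43393902 -0.21356263  0.008     ] [ 0.60391373 -0.20519871  0.008     ]
[-13.38857146   4.22277379   3.52831493]
```

Request:
carry_out(translation=[[-0.4,0.2,0],[-0.6,0.2,0],[-0.6,0.2,0],[-0.6,0.2,0],[-0.6,0.2,0],[-1,0.3,0],[-1,0.3,0],[-1,0.3,0]], rot=[[0.8,-0.2,0],[0.8,-0.2,0],[0.8,-0.2,0],[0.8,-0.2,0],[0.8,-0.2,0],[0.1,0,0.1],[0,0,0],[0,0,0]], claw=[-1,-1,-1,-1,-1,-1,-1,-1])

```text
time: 22.2
position: [0.602, 0.1418, 0.2663]
tcp_rot: [2.229, 2.213, 0.005]
force: [-0.2, 0.5, -1.3]
opening: 0.0313
```

Request:
carry_out(translation=[[-0.9,0.3,0.3],[-0.9,0.3,0.3],[-0.9,0.3,0.3],[-0.9,0.3,0.3],[-0.9,0.2,0.3],[-0.9,0.2,0.3],[-0.9,0.2,0.3],[-0.5,0.2,0]], rot=[[0,0,0],[0,0,0],[0,0,0],[0,0,0],[0,0,0],[0,0,0],[0,0,0],[0,0,0]], claw=[-1,-1,-1,-1,-1,-1,-1,-1])

```text
time: 23.2
position: [0.6413, -0.0063, 0.2209]
tcp_rot: [2.232, 2.207, 0.007]
force: [-0.1, 0.2, -1.5]
opening: 0.0316
```

```bash
python3 - <<'E'
from h import *
go(BL)
p=read_camera("side"); tile("tile_blue",p)
E
```

```text
label [ 0.6434 -0.0088  0.008 ]
t 23.2 pos [ 0.6413 -0.0063  0.2209] shift [-0.13  0.1   1.34] turn [0.04 0.03 0.07]
tile_blue 9 0.88 hue 111.0 c [ 0.6129 -0.0317] LxB 114 70 yaw 0.628 z 0.0088 n 121 116
```

Request:
carry_out(translation=[[-0.1,0.1,0.5],[0,0,0.5],[0,0,0.3],[0,0,0],[0,0,0],[0,0,0],[0,0,0],[0,0,0]], rot=[[0,0,0.1],[0,0,0],[0,0,0],[0,0,0],[0,0,0],[0,0,0],[0,0,0],[0,0,0]], claw=[-1,-1,-1,-1,-1,-1,-1,-1])

```text
time: 24.3
position: [0.6446, -0.0049, 0.1942]
tcp_rot: [2.237, 2.201, 0.011]
force: [-0.0, 0.0, -2.2]
opening: 0.0313
```

```bash
python3 - <<'E'
from h import *
go(BL)
E
```

```text
label [ 0.6434 -0.0088  0.008 ]
t 24.3 pos [ 0.6446 -0.0049  0.1942] shift [-0.2  -0.06  0.01] turn [0.07 0.01 0.02]
```

Request:
carry_out(translation=[[0,0,0],[0,0,0],[0,0,0],[0,0,0],[0,0,0],[0,0,0],[0,0,0],[0,0,0]], rot=[[0,0,0],[0,0,0],[0,0,0],[0,0,0],[0,0,0],[0,0,0],[0,0,0],[0,0,0]], claw=[-1,-1,-1,-1,-1,-1,-1,-1])

```text
time: 25.3
position: [0.6446, -0.0051, 0.1944]
tcp_rot: [2.237, 2.201, 0.012]
force: [-0.3, 0.7, -2.1]
opening: 0.0308
```

Request:
carry_out(translation=[[0,0,0],[0,0,0],[0,0,0],[0,0,0],[0,0,0],[0,0,0],[0,0,0],[0,0,0]], rot=[[0,0,0],[0,0,0],[0,0,0],[0,0,0],[0,0,0],[0,0,0],[0,0,0],[0,0,0]], claw=[-1,-1,-1,-1,-1,-1,-1,-1])

```text
time: 26.3
position: [0.6446, -0.0051, 0.1944]
tcp_rot: [2.237, 2.201, 0.012]
force: [0.7, 0.4, -2.2]
opening: 0.0313
```

```bash
python3 - <<'E'
from h import *
p=read_camera("top"); tile("tile_blue",p); tile("tile_green",p)
p=read_camera("side"); tile("tile_blue",p); tile("tile_green",p)
go(BL); go(GL)
E
```

```text
tile_blue 10 0.9 hue 111.0 c [ 0.6114 -0.0344] LxB 110 68 yaw -2.548 z 0.0067 n 17 198
tile_green 10 0.89 hue 70.0 c [ 0.4378 -0.1896] LxB 77 52 yaw -1.728 z 0.0069 n 8 187
tile_blue 11 0.88 hue 111.0 c [ 0.6109 -0.0305] LxB 112 72 yaw 0.658 z 0.0089 n 114 113
tile_green 11 0.69 hue 68.0 c [ 0.439  -0.1899] LxB 82 50 yaw -1.757 z 0.009 n 16 131
label [ 0.6434 -0.0088  0.008 ]
t 26.6 pos [ 0.6446 -0.0051  0.1944] shift [-0.19 -0.06  0.02] turn [0.07 0.01 0.01]
label [ 0.4339 -0.2136  0.008 ]
t 26.6 pos [ 0.6446 -0.0051  0.1944] shift [-10.6  -10.36  -0.09] turn [0.07 0.01 0.01]
```

Request:
carry_out(translation=[[-0.2,-0.05,0],[0,0,0],[0,0,0],[0,0,0],[0,0,0],[0,0,0],[0,0,0],[0,0,0]], rot=[[0.07,0,0],[0,0,0],[0,0,0],[0,0,0],[0,0,0],[0,0,0],[0,0,0],[0,0,0]], claw=[-1,-1,-1,-1,-1,-1,-1,-1])

```text
time: 27.6
position: [0.6435, -0.0093, 0.1944]
tcp_rot: [-2.239, -2.202, -0.005]
force: [-0.2, 0.2, -2.7]
opening: 0.0316
```

Request:
carry_out(translation=[[0,0,0],[0,0,0],[0,0,0],[0,0,0],[0,0,0],[0,0,0],[0,0,0],[0,0,0]], rot=[[0,0,0],[0,0,0],[0,0,0],[0,0,0],[0,0,0],[0,0,0],[0,0,0],[0,0,0]], claw=[-1,-1,-1,-1,-1,-1,-1,-1])

```text
time: 28.6
position: [0.6435, -0.0093, 0.1944]
tcp_rot: [-2.239, -2.202, -0.005]
force: [-0.4, -0.6, -1.8]
opening: 0.0316
```

Request:
carry_out(translation=[[-0.5,-0.5,0],[-0.8,-0.8,0],[-0.8,-0.8,0],[-0.8,-0.8,0],[-0.8,-0.8,0],[-0.8,-0.8,0],[-0.8,-0.8,0],[-0.8,-0.8,0]], rot=[[0,0,0],[0,0,0],[0,0,0],[0,0,0],[0,0,0],[0,0,0],[0,0,0],[0,0,0]], claw=[-1,-1,-1,-1,-1,-1,-1,-1])

```text
time: 29.6
position: [0.5115, -0.137, 0.194]
tcp_rot: [-2.239, -2.203, -0.004]
force: [-0.3, 0.2, -2.4]
opening: 0.0316
```

Request:
carry_out(translation=[[-0.8,-0.8,0],[-0.8,-0.8,0],[-0.8,-0.8,0],[-0.8,-0.8,0],[-0.4,-0.4,0],[0,0,0],[0,0,0],[0,0,0]], rot=[[0,0,0],[0,0,0],[0,0,0],[0,0,0],[0,0,0],[0,0,0],[0,0,0],[0,0,0]], claw=[-1,-1,-1,-1,-1,-1,-1,-1])

```text
time: 30.6
position: [0.433, -0.2133, 0.1941]
tcp_rot: [2.241, 2.201, 0.006]
force: [0.3, 0.5, -1.1]
opening: 0.0317
```

```bash
python3 - <<'E'
from h import *
go(GL)
p=read_camera("side"); tile("tile_green",p)
E
```

```text
label [ 0.4339 -0.2136  0.008 ]
t 30.6 pos [ 0.433  -0.2133  0.1941] shift [-0.01  0.05  0.01] turn [ 0.02  0.02 -0.  ]
tile_green 12 0.76 hue 69.0 c [ 0.4356 -0.2067] LxB 63 50 yaw -1.762 z 0.0089 n 7 47
```

Request:
carry_out(translation=[[0,0,0],[0,0,0],[0,0,0],[0,0,0],[0,0,0],[0,0,0],[0,0,0],[0,0,0]], rot=[[0,0,0],[0,0,0],[0,0,0],[0,0,0],[0,0,0],[0,0,0],[0,0,0],[0,0,0]], claw=[-1,-1,-1,-1,-1,-1,-1,-1])

```text
time: 31.7
position: [0.4334, -0.2128, 0.194]
tcp_rot: [2.239, 2.203, 0.006]
force: [0.3, 0.4, -2.1]
opening: 0.0315
```

Request:
carry_out(translation=[[0,0,0],[0,0,0],[0,0,0],[0,0,0],[0,0,0],[0,0,0],[0,0,0],[0,0,0]], rot=[[0,0,0],[0,0,0],[0,0,0],[0,0,0],[0,0,0],[0,0,0],[0,0,0],[0,0,0]], claw=[-1,-1,-1,-1,-1,-1,-1,-1])

```text
time: 32.7
position: [0.4334, -0.2128, 0.194]
tcp_rot: [2.239, 2.203, 0.006]
force: [-0.1, -0.6, -2.0]
opening: 0.0313
```

```bash
python3 - <<'E'
from h import *
for n in ("top","side"):
    p=read_camera(n)
    for t in COL: tile(t,p)
go(GL); go(YL)
E
```

```text
tile_blue 13 0.78 hue 112.0 c [ 0.6125 -0.0332] LxB 110 68 yaw -2.501 z 0.0069 n 201 202
tile_green 13 0.68 hue 70.0 c [ 0.4411 -0.1769] LxB 51 50 yaw -0.166 z 0.0069 n 8 0
tile_yellow 13 0.9 hue 139.0 c [ 0.7015 -0.2723] LxB 65 44 yaw -1.615 z 0.0068 n 6 122
tile_blue 14 0.93 hue 111.0 c [ 0.6119 -0.0313] LxB 112 68 yaw -2.474 z 0.0091 n 117 121
tile_blue 14 0.35 hue 20.0 c [ 0.5993 -0.1891] LxB 67 45 yaw -1.285 z 0.0089 n 71 6
tile_green 14 0.98 hue 69.0 c [ 0.4359 -0.2044] LxB 61 50 yaw -1.767 z 0.0088 n 4 61
tile_yellow 14 0.65 hue 140.0 c [ 0.703  -0.2714] LxB 68 44 yaw -1.656 z 0.0091 n 10 91
tile_yellow 14 0.59 hue 20.0 c [ 0.6003 -0.1852] LxB 75 49 yaw -1.3 z 0.0088 n 82 15
label [ 0.4339 -0.2136  0.008 ]
t 33.1 pos [ 0.4334 -0.2128  0.194 ] shift [-0.04  0.03  0.  ] turn [0.01 0.02 0.01]
label [ 0.6039 -0.2052  0.008 ]
t 33.1 pos [ 0.4334 -0.2128  0.194 ] shift [0.52 8.52 0.03] turn [0.01 0.02 0.01]
```

Request:
carry_out(translation=[[0.05,0.6,0],[0.05,1,0],[0.05,1,0],[0.05,1,0],[0.05,1,0],[0.05,1,0],[0.05,1,0],[0.05,1,0]], rot=[[0,0,0],[0,0,0],[0,0,0],[0,0,0],[0,0,0],[0,0,0],[0,0,0],[0,0,0]], claw=[-1,-1,-1,-1,-1,-1,-1,-1])

```text
time: 34.1
position: [0.5961, -0.2049, 0.1936]
tcp_rot: [2.234, 2.206, 0.009]
force: [0.5, -0.3, -2.7]
opening: 0.0316
```

Request:
carry_out(translation=[[0,0.5,0],[0,0,0],[0,0,0],[0,0,0],[0,0,0],[0,0,0],[0,0,0],[0,0,0]], rot=[[0,0,0],[0,0,0],[0,0,0],[0,0,0],[0,0,0],[0,0,0],[0,0,0],[0,0,0]], claw=[-1,-1,-1,-1,-1,-1,-1,-1])

```text
time: 35.1
position: [0.6063, -0.2046, 0.1929]
tcp_rot: [2.235, 2.207, 0.008]
force: [1.0, 0.8, -1.7]
opening: 0.0315
```

```bash
python3 - <<'E'
from h import *
go(YL)
p=read_camera("side"); tile("tile_yellow",p)
E
```

```text
label [ 0.6039 -0.2052  0.008 ]
t 35.1 pos [ 0.6063 -0.2046  0.1929] shift [-0.03 -0.12 -0.05] turn [0.03 0.   0.06]
tile_yellow 15 0.93 hue 20.0 c [ 0.599  -0.1864] LxB 73 53 yaw -1.402 z 0.0087 n 77 16
tile_yellow 15 0.75 hue 139.0 c [ 0.7043 -0.2689] LxB 71 48 yaw -1.648 z 0.0089 n 15 107
```

Request:
carry_out(translation=[[0,-0.1,0],[0,0,0],[0,0,0],[0,0,0],[0,0,0],[0,0,0],[0,0,0],[0,0,0]], rot=[[0,0,0],[0,0,0],[0,0,0],[0,0,0],[0,0,0],[0,0,0],[0,0,0],[0,0,0]], claw=[-1,-1,-1,-1,-1,-1,-1,-1])

```text
time: 36.2
position: [0.6043, -0.2045, 0.1928]
tcp_rot: [2.235, 2.207, 0.008]
force: [0.2, 0.5, -1.8]
opening: 0.0311
```

Request:
carry_out(translation=[[0,0,0],[0,0,0],[0,0,0],[0,0,0],[0,0,0],[0,0,0],[0,0,0],[0,0,0]], rot=[[0,0,0],[0,0,0],[0,0,0],[0,0,0],[0,0,0],[0,0,0],[0,0,0],[0,0,0]], claw=[-1,-1,-1,-1,-1,-1,-1,-1])

```text
time: 37.2
position: [0.6043, -0.2045, 0.1928]
tcp_rot: [2.235, 2.207, 0.008]
force: [-0.2, -0.2, -2.4]
opening: 0.0311
```

```bash
python3 - <<'E'
from h import *
p=read_camera("side"); tile("tile_yellow",p)
p=read_camera("top"); tile("tile_green",p)
go(YL)
E
```

```text
tile_yellow 16 0.89 hue 139.0 c [ 0.7034 -0.2721] LxB 69 47 yaw -1.713 z 0.009 n 27 106
tile_yellow 16 0.63 hue 20.0 c [ 0.5993 -0.1915] LxB 67 50 yaw -1.477 z 0.0091 n 51 0
label [ 0.6039 -0.2052  0.008 ]
t 37.4 pos [ 0.6043 -0.2045  0.1928] shift [-0.04 -0.02 -0.06] turn [0.02 0.   0.07]
```

Request:
carry_out(translation=[[0,0,-0.5],[-0.2,-0.2,-0.7],[-0.7,-0.5,-0.8],[-1,-0.7,-0.8],[-1,-0.7,-0.8],[-1,-0.7,0],[-1,-0.7,0],[-1,-0.7,0]], rot=[[0,0,0],[0,0,0],[0,0,0],[0,0,0],[0,0,0],[0,0,0],[0,0,0],[0,0,0]], claw=[-1,-1,-1,-1,-1,-1,-1,-1])

```text
time: 38.4
position: [0.511, -0.3331, 0.2746]
tcp_rot: [2.235, 2.197, 0.009]
force: [-0.8, -0.2, -1.9]
opening: 0.0315
```

```bash
python3 - <<'E'
from h import *
need(GP+[0,0,.15],GR)
E
```

```text
t 38.4 pos [ 0.511  -0.3331  0.2746] shift [-3.25 -1.98  0.32] turn [0.09 0.05 0.01]
```

Request:
carry_out(translation=[[-0.8,-0.5,0],[-0.8,-0.5,0.1],[-0.7,-0.5,0.1],[-0.5,-0.3,0.1],[-0.2,0,0],[0,0,0],[0,0,0],[0,0,0]], rot=[[0.1,0.05,0],[0,0,0],[0,0,0],[0,0,0],[0,0,0],[0,0,0],[0,0,0],[0,0,0]], claw=[-1,-1,-1,-1,-1,-1,-1,-1])

```text
time: 39.4
position: [0.47, -0.3979, 0.2693]
tcp_rot: [-2.242, -2.198, -0.006]
force: [0.2, -0.2, -2.6]
opening: 0.0312
```

```bash
python3 - <<'E'
from h import *
need(GP+[0,0,.05],GR)
E
```

```text
t 39.4 pos [ 0.47   -0.3979  0.2693] shift [0.01 0.01 5.07] turn [ 0.   -0.   -0.03]
```

Request:
carry_out(translation=[[0,0,0.6],[0,0,0.8],[0,0,0.8],[0,0,0.8],[0,0,0.8],[0,0,0.6],[0,0,0.4],[0,0,0]], rot=[[0,0,0],[0,0,0],[0,0,0],[0,0,0],[0,0,0],[0,0,0],[0,0,0],[0,0,0]], claw=[-1,-1,-1,-1,-1,-1,-1,-1])

```text
time: 40.4
position: [0.47, -0.3959, 0.1646]
tcp_rot: [-2.238, -2.198, -0.006]
force: [0.3, -0.3, -1.3]
opening: 0.0316
```

```bash
python3 - <<'E'
from h import *
need(GP,GR)
E
```

```text
t 40.4 pos [ 0.47   -0.3959  0.1646] shift [-0.08  0.02  2.34] turn [-0.03 -0.03 -0.01]
```

Request:
carry_out(translation=[[-0.08,0,0.3],[0,0,0.4],[0,0,0.4],[0,0,0.4],[0,0,0.3],[0,0,0.2],[0,0,0.1],[0,0,0.05]], rot=[[0,0,0],[0,0,0],[0,0,0],[0,0,0],[0,0,0],[0,0,0],[0,0,0],[0,0,0]], claw=[-1,-1,-1,-1,-1,-1,-1,-1])

```text
time: 41.4
position: [0.4708, -0.3982, 0.1199]
tcp_rot: [-2.24, -2.2, -0.006]
force: [-0.9, -0.3, -1.7]
opening: 0.0315
```

```bash
python3 - <<'E'
from h import *
need(GP,GR)
E
```

```text
t 41.4 pos [ 0.4708 -0.3982  0.1199] shift [ 0.04 -0.03  0.1 ] turn [-0.   -0.01 -0.01]
```

Request:
carry_out(translation=[[0,0,0.07],[0,0,0.05],[0,0,0],[0,0,0],[0,0,0],[0,0,0],[0,0,0],[0,0,0]], rot=[[0,0,0],[0,0,0],[0,0,0],[0,0,0],[0,0,0],[0,0,0],[0,0,0],[0,0,0]], claw=[-1,-1,-1,0,1,1,1,1])

```text
time: 42.4
position: [0.4719, -0.3992, 0.1191]
tcp_rot: [2.241, 2.2, 0.007]
force: [1.0, 0.9, -1.0]
opening: 0.0858
```

Request:
carry_out(translation=[[0,0,0],[0,0,0],[0,0,-0.5],[0,0,-0.8],[0,0,-1],[0,0,-1],[0,0,-1],[0,0,-1]], rot=[[0,0,0],[0,0,0],[0,0,0],[0,0,0],[0,0,0],[0,0,0],[0,0,0],[0,0,0]], claw=[1,1,1,1,1,1,1,1])

```text
time: 43.4
position: [0.4712, -0.3999, 0.2329]
tcp_rot: [2.24, 2.198, 0.008]
force: [-0.5, -0.5, 0.3]
opening: 0.0857
```

```bash
python3 - <<'E'
from h import *
p=read_camera("top"); W=cloud(p)
near=(abs(W[...,0]-.47)<.05)&(abs(W[...,1]+.395)<.05)&(W[...,2]<.175)
p=read_camera("side"); W=cloud(p)
near=(abs(W[...,0]-.47)<.05)&(abs(W[...,1]+.395)<.05)&(W[...,2]<.175)
t=W[near&(W[...,2]>.155)]; print("handle top",len(t),t.mean(0).round(4) if len(t) else 0)
for t in COL: tile(t,p,W)
o,q,r=state(); print(q, r.as_rotvec(), o["q"].round(2))
E
```

```text
handle top 256 [ 0.4706 -0.3983  0.1616]
tile_green 19 0.49 hue 68.0 c [ 0.422  -0.2738] LxB 254 48 yaw 1.384 z 0.0091 n 27 3
tile_yellow 19 0.75 hue 139.0 c [ 0.7028 -0.2706] LxB 66 43 yaw -1.689 z 0.0092 n 19 93
tile_yellow 19 0.64 hue 143.0 c [0.377  0.0973] LxB 53 51 yaw 1.454 z 0.048 n 16 11
[ 0.47091006 -0.39927542  0.23048113] [2.24120014 2.19928499 0.00760874] [ 0.21  0.41  0.58  1.71 -0.25  1.1   0.85]
```

Request:
carry_out(translation=[[0.5,0,0],[1,0,0],[1,0,0],[1,0,0],[1,0,0],[1,0,0],[1,0,0],[1,0,0]], rot=[[0,0,0.8],[0,0,0.8],[0,0,0.8],[0,0,0.8],[0,0,0.8],[0,0,0.8],[0,0,0.8],[0,0,0.8]], claw=[1,1,1,1,1,1,1,1])

```text
time: 44.65
position: [0.5052, -0.2501, 0.2219]
tcp_rot: [-2.731, -1.525, 0.01]
force: [-0.3, -0.0, 0.3]
opening: 0.0857
```

Request:
carry_out(translation=[[1,0,0],[1,0,0],[1,0,0],[1,0,0],[1,0,0],[1,0,0],[1,0,0],[0.5,0,0]], rot=[[0,0,0.8],[0,0,0.8],[0,0,0.8],[0,0,0.8],[0,0,0.8],[0,0,0.8],[0,0,0],[0,0,0]], claw=[1,1,1,1,1,1,1,1])

```text
time: 45.65
position: [0.6068, -0.135, 0.2121]
tcp_rot: [-2.97, -0.959, 0.037]
force: [-0.7, 0.3, -0.1]
opening: 0.0852
```

```bash
python3 - <<'E'
from h import *
o,q,r=state()
p=read_camera("side"); W=cloud(p)
w=(W-q).reshape(-1,3); t=r.inv().apply(np.nan_to_num(w,nan=9)); k=(abs(t[:,1])<.065)&(abs(t[:,0])<.02)&(t[:,2]<.03)&(t[:,2]>-.03)
print("tips",k.sum(),np.sort(t[k,2])[-12:].round(4))
for n in ("side","top"):
    p=read_camera(n); tile("tile_blue",p)
need([.612,-.032,.10],frame(.636-np.pi/2)); print(o["q"].round(2))
E
```

```text
tips 80 [-0.0184 -0.0181 -0.0179 -0.0174 -0.0173 -0.017  -0.0165 -0.0153 -0.0152
 -0.0148 -0.0143 -0.0139]
tile_blue 21 0.7 hue 111.0 c [ 0.6111 -0.0295] LxB 114 76 yaw 0.648 z 0.0086 n 124 123
tile_blue 22 0.98 hue 111.0 c [ 0.6033 -0.0384] LxB 140 71 yaw 0.616 z 0.0066 n 233 0
t 45.9 pos [ 0.6055 -0.1373  0.213 ] shift [ 3.42 -3.95  5.7 ] turn [-0.32  0.2  -0.19]
[-0.35  0.48  0.71  1.7  -0.35  1.12 -0.48]
```

Request:
carry_out(translation=[[0.6,-0.6,0.2],[0.7,-0.8,0.4],[0.7,-0.8,0.6],[0.7,-0.8,0.8],[0.5,-0.6,0.8],[0.1,-0.2,0.8],[0,0,0.8],[0,0,0.6]], rot=[[-0.3,0.2,-0.2],[0,0,0],[0,0,0],[0,0,0],[0,0,0],[0,0,0],[0,0,0],[0,0,0]], claw=[1,1,1,1,1,1,1,1])

```text
time: 46.9
position: [0.6125, -0.0342, 0.1069]
tcp_rot: [-2.985, -0.978, 0.002]
force: [-0.1, 0.1, 0.7]
opening: 0.0854
```

```bash
python3 - <<'E'
from h import *
need([.612,-.032,-.005],frame(.636-np.pi/2))
E
```

```text
t 46.9 pos [ 0.6125 -0.0342  0.1069] shift [ 0.05 -0.1   5.59] turn [-0.01  0.01 -0.04]
```

Request:
carry_out(translation=[[0.05,-0.1,0.6],[0,0,0.8],[0,0,0.8],[0,0,0.8],[0,0,0.8],[0,0,0.6],[0,0,0.4],[0,0,0]], rot=[[0,0,0],[0,0,0],[0,0,0],[0,0,0],[0,0,0],[0,0,0],[0,0,0],[0,0,0]], claw=[1,1,1,1,1,1,1,1])

```text
time: 47.9
position: [0.6116, -0.0342, 0.0032]
tcp_rot: [2.987, 0.973, -0.004]
force: [-0.0, 0.1, 0.6]
opening: 0.0855
```

```bash
python3 - <<'E'
from h import *
need([.612,-.032,-.0055],frame(.636-np.pi/2))
p=read_camera("side"); save(p,"s4.png",(260,160,180,150),4); 
E
```

```text
t 47.9 pos [ 0.6116 -0.0342  0.0032] shift [ 0.08 -0.08  0.43] turn [-0.    0.03 -0.08]
```

View pics/s4.png

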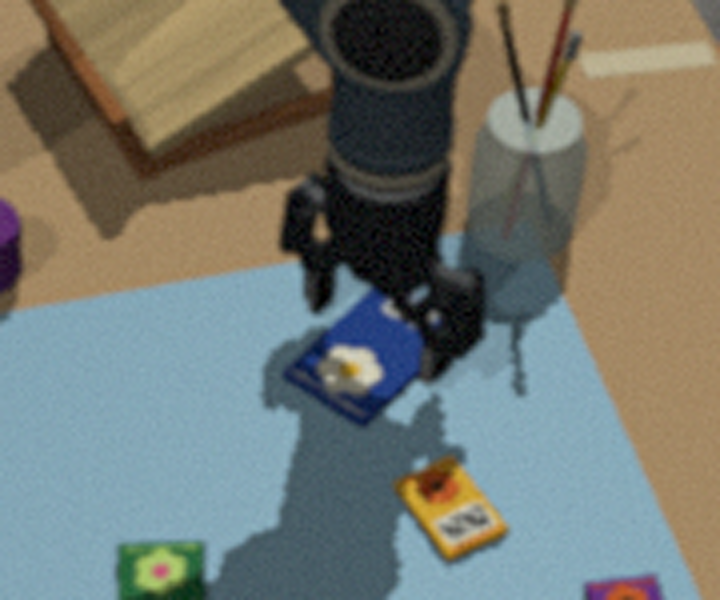

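Request:
carry_out(translation=[[0.05,-0.05,0.2],[0,0,0.15],[0,0,0.05],[0,0,0],[0,0,0],[0,0,0],[0,0,0],[0,0,0]], rot=[[0,0,0],[0,0,0],[0,0,0],[0,0,0],[0,0,0],[0,0,0],[0,0,0],[0,0,0]], claw=[1,1,1,1,-1,-1,-1,-1])

```text
time: 48.95
position: [0.6136, -0.0327, -0.0026]
tcp_rot: [2.986, 0.973, 0.003]
force: [-0.6, 0.2, -0.3]
opening: 0.0653
```

Request:
carry_out(translation=[[0,0,0],[0,0,0],[0,0,0],[0,0,0],[0,0,0],[0,0,0],[0,0,0],[0,0,0]], rot=[[0,0,0],[0,0,0],[0,0,0],[0,0,0],[0,0,0],[0,0,0],[0,0,0],[0,0,0]], claw=[-1,-1,-1,-1,-1,-1,-1,-1])

```text
time: 49.95
position: [0.6136, -0.0327, -0.0026]
tcp_rot: [2.986, 0.973, 0.003]
force: [0.2, 0.8, 1.2]
opening: 0.0653
```

Request:
carry_out(translation=[[0,0,0],[0,0,0],[0,0,0.1],[0,0,0.08],[0,0,0],[0,0,0],[0,0,0],[0,0,0]], rot=[[0,0,0],[0,0,0],[0,0,0],[0,0,0],[0,0,0],[0,0,0],[0,0,0],[0,0,0]], claw=[1,1,1,1,1,-1,-1,-1])

```text
time: 50.95
position: [0.6139, -0.033, -0.0062]
tcp_rot: [2.986, 0.972, 0.004]
force: [-0.4, -0.5, -1.2]
opening: 0.0667
```

Request:
carry_out(translation=[[0,0,0],[0,0,0],[0,0,0],[0,0,0],[0,0,0],[0,0,0],[0,0,0],[0,0,0]], rot=[[0,0,0],[0,0,0],[0,0,0],[0,0,0],[0,0,0],[0,0,0],[0,0,0],[0,0,0]], claw=[-1,-1,-1,-1,-1,-1,-1,-1])

```text
time: 51.95
position: [0.6139, -0.033, -0.0062]
tcp_rot: [2.986, 0.972, 0.004]
force: [1.1, -0.8, 1.3]
opening: 0.0662
```

Request:
carry_out(translation=[[0,0,-0.3],[0,0,-0.6],[0,0,-1],[0,0,-1],[0,0,-1],[0,0,-1],[0,0,-1],[0,0,-1]], rot=[[0,0,0],[0,0,0],[0,0,0],[0,0,0],[0,0,0],[0,0,0],[0,0,0],[0,0,0]], claw=[-1,-1,-1,-1,-1,-1,-1,-1])

```text
time: 52.95
position: [0.6128, -0.0327, 0.1413]
tcp_rot: [2.986, 0.972, 0.003]
force: [-0.0, 0.2, -1.2]
opening: 0.0663
```

```bash
cat >> h.py <<'E'
RS=R.from_matrix(np.stack([SX,-SY,-SN],1))
def shelf(x,z,y=0): return SO+SX*x+SY*y+SN*z
def where():
    """TCP in the frame of the shelf, mm, and turn off square"""
    o,p,r=state(); d=p-SO; print("t",round(o["time"],1),"shelf x,y,z mm",(np.array([d@SX,d@SY,d@SN])*1e3).round(1),"turn off",((r.inv()*RS).as_rotvec()/.08).round(2),"F",(np.array([o["force"]@SX,o["force"]@SY,o["force"]@SN])).round(1),"open",round(o["opening"],4))
E
python3 - <<'E'
from h import *
o,q,r=state()
print(q.round(4),o["opening"])
need(shelf(.067,.13),RS)
p=read_camera("side"); save(p,"s5.png",(240,100,200,160),4)
E
```

```text
[ 0.6128 -0.0327  0.1413] 0.06628277396763178
t 53.0 pos [ 0.6128 -0.0327  0.1413] shift [  3.55 -14.74  -2.  ] turn [-0.84  4.29  4.82]
```

View pics/s5.png

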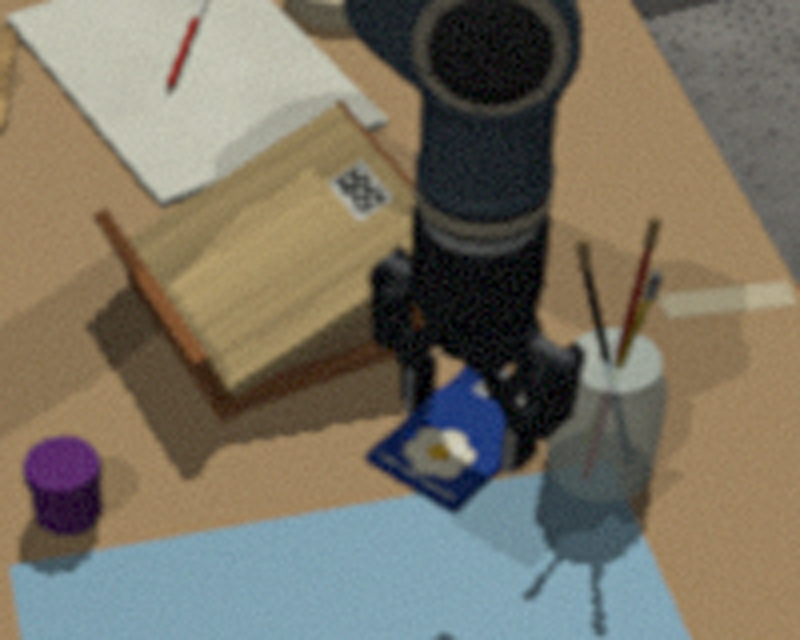

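Request:
carry_out(translation=[[0.1,-0.4,-0.6],[0.2,-0.8,-0.8],[0.25,-1,-0.8],[0.25,-1,-0.6],[0.25,-1,0],[0.25,-1,0],[0.25,-1,0],[0.25,-1,0]], rot=[[0,0,0],[0,0,0],[0,0,0],[0,0,0],[0,0,0],[0,0,0],[0,0,0],[0,0,0]], claw=[-1,-1,-1,-1,-1,-1,-1,-1])

```text
time: 54.0
position: [0.5539, 0.1105, 0.2044]
tcp_rot: [-2.988, -0.97, -0.008]
force: [-0.1, 0.1, -0.3]
opening: 0.066
```

Request:
carry_out(translation=[[0.2,-0.8,0],[0.2,-0.8,0],[0.2,-0.8,0],[0.2,-0.8,0],[0.2,-0.8,0],[0,-0.5,0],[0,0,0],[0,0,0]], rot=[[-0.1,0.5,0.5],[-0.1,0.6,0.7],[-0.1,0.6,0.7],[-0.1,0.6,0.7],[-0.1,0.6,0.7],[-0.1,0.6,0.7],[-0.1,0.5,0.5],[0,0,0]], claw=[-1,-1,-1,-1,-1,-1,-1,-1])

```text
time: 55.0
position: [0.5194, 0.2069, 0.2053]
tcp_rot: [-3.022, -0.394, -0.499]
force: [-0.6, -0.6, -1.1]
opening: 0.0659
```

```bash
python3 - <<'E'
from h import *
where(); need(shelf(.067,.06),RS); print(state()[0]["q"].round(2))
E
```

```text
t 55.0 shelf x,y,z mm [ 87.1 -44.7 148.4] turn off [-0.22  0.27  0.21] F [-1.1 -0.5 -0.8] open 0.0659
t 55.0 pos [0.5194 0.2069 0.2053] shift [-0.87 -2.17  4.48] turn [-0.22  0.27  0.21]
[-1.21  0.2   0.83  2.11 -0.21  0.58 -1.57]
```

Request:
carry_out(translation=[[-0.3,-0.7,0],[-0.3,-0.8,0.2],[-0.3,-0.7,0.4],[0,0,0.7],[0,0,0.8],[0,0,0.8],[0,0,0.8],[0,0,0.5]], rot=[[-0.2,0.3,0.2],[0,0,0],[0,0,0],[0,0,0],[0,0,0],[0,0,0],[0,0,0],[0,0,0]], claw=[-1,-1,-1,-1,-1,-1,-1,-1])

```text
time: 56.0
position: [0.5205, 0.256, 0.1174]
tcp_rot: [-3.029, -0.371, -0.533]
force: [-0.2, -0.9, -1.6]
opening: 0.0665
```

```bash
python3 - <<'E'
from h import *
where(); need(shelf(.063,.004),RS); print(state()[0]["q"].round(2))
E
```

```text
t 56.0 shelf x,y,z mm [68.9  2.7 61.4] turn off [-0.03  0.02  0.04] F [-0.9 -0.8 -1.3] open 0.0665
t 56.0 pos [0.5205 0.256  0.1174] shift [-0.29  0.14  2.87] turn [-0.03  0.02  0.04]
[-1.12  0.38  0.65  2.15 -0.36  0.37 -1.55]
```

Request:
carry_out(translation=[[0,0.1,0.4],[0,0,0.4],[0,0,0.4],[0,0,0.3],[0,0,0.1],[0,0,0],[0,0,0],[0,0,0]], rot=[[0,0,0],[0,0,0],[0,0,0],[0,0,0],[0,0,0],[0,0,0],[0,0,0],[0,0,0]], claw=[-1,-1,-1,-1,-1,-1,-1,-1])

```text
time: 57.0
position: [0.5328, 0.257, 0.0857]
tcp_rot: [-3.029, -0.37, -0.534]
force: [0.2, -0.9, -0.8]
opening: 0.0664
```

```bash
python3 - <<'E'
from h import *
where(); need(shelf(.063,.004),RS); print(state()[0]["q"].round(3))
E
```

```text
t 57.0 shelf x,y,z mm [69.5  0.8 27.5] turn off [-0.04  0.01  0.04] F [-0.3 -1.  -0.7] open 0.0664
t 57.0 pos [0.5328 0.257  0.0857] shift [-0.33  0.04  1.18] turn [-0.04  0.01  0.04]
[-1.023  0.438  0.558  2.142 -0.427  0.308 -1.487]
```

Request:
carry_out(translation=[[0,0,0.3],[0,0,0.4],[0,0,0.3],[0,0,0.2],[0,0,0.1],[0,0,0],[0,0,0],[0,0,0]], rot=[[0,0,0],[0,0,0],[0,0,0],[0,0,0],[0,0,0],[0,0,0],[0,0,0],[0,0,0]], claw=[-1,-1,-1,-1,-1,-1,-1,-1])

```text
time: 58.0
position: [0.5421, 0.2594, 0.0595]
tcp_rot: [-3.029, -0.37, -0.534]
force: [-0.0, 0.4, -0.8]
opening: 0.066
```

```bash
python3 - <<'E'
from h import *
where(); print(state()[0]["q"].round(3))
p=read_camera("top"); W=cloud(p); hsv=cv2.cvtColor(p["img"],cv2.COLOR_RGB2HSV)
d=W-SO; X=d@SX;Y=d@SY;Z=d@SN
k=(hsv[...,0]>100)&(hsv[...,0]<125)&(hsv[...,1]>120)&(abs(Y)<.06)&(X>-.03)&(X<.16)&(Z<.05)
print("blue px",k.sum(),np.percentile(X[k],[1,99]).round(4),np.percentile(Y[k],[1,99]).round(4),np.median(Z[k]).round(4))
save(p,"t6.png",(110,170,140,150),4)
E
```

```text
t 58.0 shelf x,y,z mm [69.6  0.9 -0.4] turn off [-0.04  0.01  0.04] F [-0.2  0.4 -0.8] open 0.066
[-0.955  0.488  0.486  2.132 -0.474  0.259 -1.443]
blue px 487 [0.0238 0.1182] [-0.0326  0.0318] 0.0121
```

View pics/t6.png

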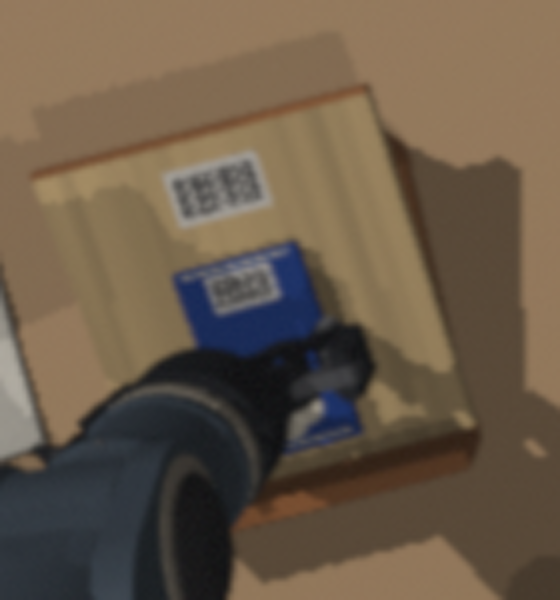

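Request:
carry_out(translation=[[0,0,0],[-0.1,0,0],[-0.1,0,0],[-0.1,0,0],[-0.1,0,0],[-0.1,0,0],[0,0,0],[0,0,0]], rot=[[0,-0.4,0],[0,0,0],[0,0,0],[0,0,0],[0,0,0],[0,0,0],[0,0,0],[0,0,0]], claw=[-1,-1,-1,-1,-1,-1,-1,-1])

```text
time: 59.05
position: [0.5311, 0.2569, 0.0561]
tcp_rot: [-3.04, -0.373, -0.484]
force: [-1.1, -0.9, -1.6]
opening: 0.066
```

```bash
python3 - <<'E'
from h import *
where(); print(state()[0]["q"].round(3))
E
```

```text
t 59.0 shelf x,y,z mm [57.8  1.1  0.3] turn off [-0.04  0.42  0.04] F [-1.8 -0.6 -1.1] open 0.066
[-0.962  0.488  0.493  2.137 -0.472  0.291 -1.446]
```

Request:
carry_out(translation=[[-0.1,0,0],[-0.1,0,0],[-0.1,0,0],[0,0,0],[0,0,0],[0,0,0],[0,0,0],[0,0,0]], rot=[[0,0,0],[0,0,0],[0,0,0],[0,0,0],[0,0,0],[0,0,0],[0,0,0],[0,0,0]], claw=[-1,-1,-1,-1,-1,-1,-1,-1])

```text
time: 60.05
position: [0.5284, 0.2562, 0.0558]
tcp_rot: [-3.038, -0.37, -0.495]
force: [2.4, -0.1, -0.8]
opening: 0.0663
```

```bash
cat >> h.py <<'E'
def pile(p,h,zlo=-.01,zhi=.06):
    W=cloud(p); hsv=cv2.cvtColor(p["img"],cv2.COLOR_RGB2HSV); d=W-SO; X=d@SX;Y=d@SY;Z=d@SN
    k=(hsv[...,0]>=h[0])&(hsv[...,0]<=h[1])&(hsv[...,1]>110)&(abs(Y)<.06)&(X>-.03)&(X<.16)&(Z<zhi)&(Z>zlo)
    if k.sum()<20: print("few",k.sum()); return
    c,L,B,a=rect(np.stack([X[k],Y[k]],1)); print(p["shot"],"n",k.sum(),"x",np.percentile(X[k],[0,1,99,100]).round(4),"y",np.percentile(Y[k],[0,1,99,100]).round(4),"z",np.median(Z[k]).round(4),"rect",c.round(4),round(float(L)),round(float(B)),round(float(a),3))
E
python3 - <<'E'
from h import *
where(); print(state()[0]["q"].round(3)); pile(read_camera("top"),(100,125))
E
```

```text
t 60.0 shelf x,y,z mm [55.1  1.   1. ] turn off [-0.04  0.33  0.02] F [ 1.8 -0.7 -1.5] open 0.0663
[-0.966  0.484  0.492  2.148 -0.476  0.276 -1.445]
26 n 502 x [0.0024 0.0089 0.1049 0.1081] y [-0.0369 -0.0333  0.0314  0.033 ] z 0.0132 rect [ 0.0539 -0.0032] 106 68 0.052
```

Request:
carry_out(translation=[[0,0,0.15],[0,0,0.15],[0,0,0.1],[0,0,0.05],[0,0,0],[0,0,0],[0,0,0],[0,0,0]], rot=[[0,0,0],[0,0,0],[0,0,0],[0,0,0],[0,0,0],[0,0,0],[0,0,0],[0,0,0]], claw=[-1,-1,-1,-1,-1,-1,-1,-1])

```text
time: 61.1
position: [0.5305, 0.257, 0.0498]
tcp_rot: [-3.034, -0.369, -0.493]
force: [-1.2, -0.3, 3.2]
opening: 0.0661
```

```bash
python3 - <<'E'
from h import *
where(); print(state()[0]["q"].round(3)); pile(read_camera("top"),(100,125))
E
```

```text
t 61.1 shelf x,y,z mm [55.1  1.2 -5.4] turn off [-0.09  0.34  0.01] F [-0.   0.   3.5] open 0.0661
[-0.944  0.494  0.469  2.145 -0.492  0.264 -1.429]
27 n 481 x [0.0053 0.0086 0.1059 0.109 ] y [-0.0369 -0.0333  0.0319  0.0332] z 0.0072 rect [ 0.0557 -0.0028] 104 69 0.05
```

Request:
carry_out(translation=[[0,0,0],[0,0,0],[0,0,0],[0,0,0],[0,0,-0.2],[0,0,-0.5],[0,0,-0.8],[0,0,-1]], rot=[[0,0,0],[0,0,0],[0,0,0],[0,0,0],[0,0,0],[0,0,0],[0,0,0],[0,0,0]], claw=[0.7,1,1,1,1,1,1,1])

```text
time: 62.15
position: [0.5124, 0.2515, 0.0969]
tcp_rot: [-3.038, -0.369, -0.483]
force: [0.3, -0.4, 0.5]
opening: 0.0854
```

Request:
carry_out(translation=[[0,0,-1],[0,0,-1],[0,0,-1],[0,0,-1],[0,0,-1],[0,0.5,0],[0,1,0],[0,1,0]], rot=[[0,0,0],[0,0,0],[0,-0.8,0],[0,-0.8,0],[0,-0.8,0],[0,-0.8,0],[0,-0.8,0],[0,0,0]], claw=[1,1,1,1,1,1,1,1])

```text
time: 63.15
position: [0.495, 0.1959, 0.2019]
tcp_rot: [-3.107, -0.386, 0.016]
force: [0.8, -0.5, 0.4]
opening: 0.0855
```

```bash
python3 - <<'E'
from h import *
for n in ("top","side"):
    p=read_camera(n); pile(p,(100,125)); tile("tile_green",p); tile("tile_yellow",p)
print(state()[0]["q"].round(3)); need([.4385,-.19,.2],frame(-1.762+np.pi/2)); need([.4385,-.19,.2],frame(-1.762-np.pi/2))
save(read_camera("top"),"t7.png",(110,160,330,180),2)
E
```

```text
28 n 286 x [0.0024 0.0049 0.105  0.1088] y [-0.0333 -0.0326  0.0294  0.0316] z 0.0066 rect [ 0.0534 -0.0041] 106 63 0.083
tile_green 28 0.9 hue 70.0 c [ 0.4378 -0.1908] LxB 80 55 yaw -1.769 z 0.0065 n 24 205
tile_yellow 28 0.92 hue 19.0 c [ 0.6247 -0.1664] LxB 70 46 yaw -1.296 z 0.0067 n 96 18
tile_yellow 28 0.75 hue 11.0 c [ 0.4697 -0.4009] LxB 56 54 yaw -0.009 z 0.0871 n 162 149
tile_yellow 28 0.64 hue 139.0 c [ 0.7026 -0.2722] LxB 65 44 yaw -1.68 z 0.0068 n 9 128
29 n 366 x [0.0055 0.0071 0.1039 0.1059] y [-0.0363 -0.0346  0.0345  0.0384] z 0.0086 rect [0.0549 0.0013] 100 74 0.03
tile_green 29 0.86 hue 68.0 c [ 0.4384 -0.1898] LxB 82 48 yaw -1.729 z 0.0089 n 6 126
tile_yellow 29 0.91 hue 20.0 c [ 0.6249 -0.1642] LxB 66 51 yaw -1.36 z 0.0088 n 74 10
tile_yellow 29 0.86 hue 139.0 c [ 0.7045 -0.27  ] LxB 70 48 yaw -1.681 z 0.009 n 24 111
[-1.073  0.33   0.78   1.936 -0.292  0.996 -1.479]
t 63.5 pos [0.4933 0.1974 0.2013] shift [-7.42 18.1  -0.1 ] turn [ -0.22   0.02 -14.14]
t 63.5 pos [0.4933 0.1974 0.2013] shift [-7.42 18.1  -0.1 ] turn [ 0.03  0.25 25.13]
```

View pics/t7.png

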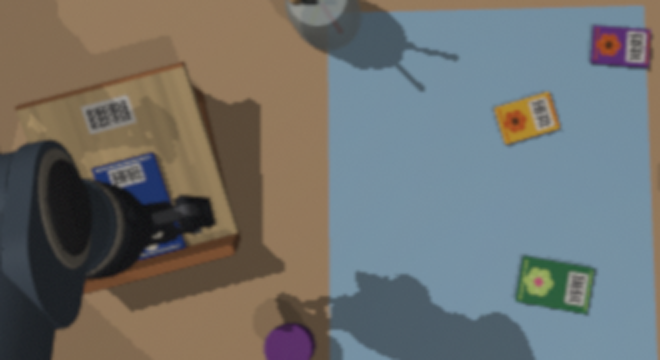

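Request:
carry_out(translation=[[-0.3,0.7,0],[-0.4,0.9,0],[-0.5,0.8,0],[-0.6,0.8,0],[-0.6,0.8,0],[-0.7,0.7,0],[-0.7,0.7,0],[-0.8,0.6,0]], rot=[[0,0,-0.9],[0,0,-0.9],[0,0,-0.9],[0,0,-0.9],[0,0,-0.9],[0,0,-0.9],[0,0,-0.9],[0,0,-0.9]], claw=[1,1,1,1,1,1,1,1])

```text
time: 64.5
position: [0.4705, 0.0499, 0.1991]
tcp_rot: [-2.84, -1.305, 0.012]
force: [0.6, -0.7, 0.8]
opening: 0.0853
```

Request:
carry_out(translation=[[-0.8,0.5,0],[-0.9,0.5,0],[-0.9,0.4,0],[-0.9,0.3,0],[-0.9,0.3,0],[-0.9,0.2,0],[-0.9,0.1,0],[-0.5,0,0]], rot=[[0,0,-0.9],[0,0,-0.9],[0,0,-0.9],[0,0,-0.9],[0,0,-0.9],[0,0,-0.9],[0,0,-0.9],[0,0,0]], claw=[1,1,1,1,1,1,1,1])

```text
time: 65.5
position: [0.4499, -0.0913, 0.1975]
tcp_rot: [-2.397, -2.003, 0.001]
force: [0.1, -0.2, -0.3]
opening: 0.0852
```

```bash
python3 - <<'E'
from h import *
need([.4383,-.1903,.1],frame(-1.762+np.pi/2)); print(state()[0]["q"].round(2))
E
```

```text
t 65.5 pos [ 0.4499 -0.0913  0.1975] shift [-5.03  0.38  4.81] turn [-0.18 -0.14  0.16]
[-0.51  0.18  0.72  2.09 -0.16  0.94  0.12]
```

Request:
carry_out(translation=[[-0.8,0,0.2],[-0.9,0.1,0.5],[-1,0.1,0.7],[-0.9,0.1,0.7],[-0.7,0,0.8],[-0.3,0,0.8],[0,0,0.6],[0,0,0]], rot=[[-0.2,-0.1,0.2],[0,0,0],[0,0,0],[0,0,0],[0,0,0],[0,0,0],[0,0,0],[0,0,0]], claw=[1,1,1,1,1,1,1,1])

```text
time: 66.5
position: [0.4371, -0.1846, 0.107]
tcp_rot: [2.43, 1.987, 0.006]
force: [0.1, -0.9, -0.2]
opening: 0.0852
```

```bash
python3 - <<'E'
from h import *
p=read_camera("top"); tile("tile_green",p)
need([.4383,-.1903,-.0025],frame(-1.762+np.pi/2))
E
```

```text
tile_green 31 0.64 hue 112.0 c [0.5272 0.2563] LxB 101 71 yaw -2.932 z 0.0614 n 239 241
tile_green 31 0.54 hue 69.0 c [ 0.4443 -0.1586] LxB 54 20 yaw 2.744 z 0.0065 n 4 21
t 66.6 pos [ 0.4379 -0.1848  0.108 ] shift [-0.27  0.04  5.52] turn [ 0.08 -0.02 -0.1 ]
```

Request:
carry_out(translation=[[-0.15,0,0.6],[-0.1,0,0.9],[0,0,0.9],[0,0,0.9],[0,0,0.8],[0,0,0.6],[0,0,0.4],[0,0,0]], rot=[[0.1,0,-0.1],[0,0,0],[0,0,0],[0,0,0],[0,0,0],[0,0,0],[0,0,0],[0,0,0]], claw=[1,1,1,1,1,1,1,1])

```text
time: 67.6
position: [0.4401, -0.1897, 0.0021]
tcp_rot: [2.418, 2.004, 0.005]
force: [0.1, -0.0, 0.1]
opening: 0.0853
```

```bash
python3 - <<'E'
from h import *
need([.4383,-.1903,-.0025],frame(-1.762+np.pi/2))
E
```

```text
t 67.6 pos [ 0.4401 -0.1897  0.0021] shift [-0.05 -0.09  0.23] turn [ 0.03 -0.02  0.06]
```

Request:
carry_out(translation=[[0,-0.05,0.15],[0,0,0.08],[0,0,0],[0,0,0],[0,0,0],[0,0,0],[0,0,0],[0,0,0]], rot=[[0,0,0.05],[0,0,0],[0,0,0],[0,0,0],[0,0,0],[0,0,0],[0,0,0],[0,0,0]], claw=[1,1,1,-1,-1,-1,-1,-1])

```text
time: 68.6
position: [0.4402, -0.1897, -0.001]
tcp_rot: [2.42, 1.998, 0.009]
force: [-0.6, 0.2, -0.9]
opening: 0.0497
```

Request:
carry_out(translation=[[0,0,0],[0,0,0],[0,0,0],[0,0,-0.2],[0,0,-0.4],[0,0,-0.6],[0,0,-0.8],[0,0,-1]], rot=[[0,0,0],[0,0,0],[0,0,0],[0,0,0],[0,0,0],[0,0,0],[0,0,0],[0,0,0]], claw=[-1,-1,-1,-1,-1,-1,-1,-1])

```text
time: 69.6
position: [0.439, -0.1896, 0.0619]
tcp_rot: [2.422, 1.998, 0.006]
force: [-0.7, 0.0, -0.4]
opening: 0.0498
```

```bash
python3 - <<'E'
from h import *
o,q,r=state(); print(q,o["opening"])
p=read_camera("side"); W=cloud(p)
for d in silhouettes("tile_green",p):
    if d["conf"]>.3:
        w=W[d["region"]]; t=r.inv().apply(w[np.isfinite(w[:,0])]-q); print(d["conf"],t.min(0).round(3),np.median(t,0).round(3),t.max(0).round(3))
need(shelf(.06,.13),RS)
E
```

```text
[ 0.43900297 -0.18963733  0.06188104] 0.04984054643130532
0.66 [-0.041 -0.024 -0.015] [-0.007  0.    -0.01 ] [ 0.04   0.026 -0.001]
t 69.7 pos [ 0.4407 -0.1903  0.063 ] shift [21.89 -1.67 -5.76] turn [-2.41  3.8  14.11]
```

Request:
carry_out(translation=[[0.3,0,-0.8],[0.5,0,-1],[0.6,0,-1],[0.8,0,-1],[0.9,0,-1],[0.9,0,-1],[1,0,-0.8],[1,0,-0.5]], rot=[[0,0,0],[0,0,0],[0,0,0],[0,0,0],[0,0,0],[0,0,0],[0,0,0],[0,0,0]], claw=[-1,-1,-1,-1,-1,-1,-1,-1])

```text
time: 70.7
position: [0.4601, -0.0693, 0.2085]
tcp_rot: [2.425, 1.994, 0.009]
force: [0.4, 0.4, -0.8]
opening: 0.0498
```

Request:
carry_out(translation=[[0.9,-0.1,0],[0.9,-0.2,0],[0.9,-0.3,0],[0.9,-0.3,0],[0.8,-0.4,0],[0.8,-0.5,0],[0.8,-0.6,0],[0.7,-0.6,0]], rot=[[0,0,0.9],[0,0,0.9],[0,0,0.9],[0,0,0.9],[0,0,0.9],[0,0,0.9],[0,0,0.9],[0,0,0.9]], claw=[-1,-1,-1,-1,-1,-1,-1,-1])

```text
time: 71.7
position: [0.4628, 0.0855, 0.2083]
tcp_rot: [-2.903, -1.196, -0.009]
force: [-0.3, -0.5, -0.3]
opening: 0.0499
```

Request:
carry_out(translation=[[0.6,-0.7,0],[0.6,-0.8,0],[0.5,-0.8,0],[0.5,-0.8,0],[0.3,-0.8,0],[0,-0.3,0],[0,0,0],[0,0,0]], rot=[[0,0,0.9],[0,0,0.9],[0,0,0.9],[0,0,0.9],[0,0,0.9],[0,0,0.9],[0,0,0.9],[0,0,0]], claw=[-1,-1,-1,-1,-1,-1,-1,-1])

```text
time: 72.7
position: [0.4502, 0.1885, 0.2065]
tcp_rot: [-3.11, -0.414, -0.0]
force: [0.1, -0.4, -0.4]
opening: 0.0499
```

```bash
python3 - <<'E'
from h import *
where(); need(shelf(.06,.13),RS)
E
```

```text
t 72.7 shelf x,y,z mm [ 20.3 -46.2 174.1] turn off [-0.1   4.37  0.3 ] F [-0.2 -0.4 -0.4] open 0.0499
t 72.7 pos [0.4502 0.1885 0.2065] shift [ 2.67 -2.24  1.4 ] turn [-0.1   4.37  0.3 ]
```

Request:
carry_out(translation=[[0.4,-0.4,0],[0.5,-0.5,0.2],[0.6,-0.5,0.3],[0.6,-0.5,0.3],[0.5,-0.3,0.3],[0,0,0.3],[0,0,0],[0,0,0]], rot=[[-0.1,0.8,0.3],[0,0.8,0],[0,0.8,0],[0,0.8,0],[0,0.8,0],[0,0,0],[0,0,0],[0,0,0]], claw=[-1,-1,-1,-1,-1,-1,-1,-1])

```text
time: 73.7
position: [0.4951, 0.244, 0.1849]
tcp_rot: [-3.043, -0.376, -0.501]
force: [0.1, -0.1, -1.5]
opening: 0.0498
```

```bash
python3 - <<'E'
from h import *
where(); need(shelf(.051,.04),RS); print(state()[0]["q"].round(2))
E
```

```text
t 73.7 shelf x,y,z mm [ 66.3  -2.9 134.3] turn off [0.04 0.3  0.08] F [-0.4 -0.1 -1.4] open 0.0498
t 73.7 pos [0.4951 0.244  0.1849] shift [-0.65 -0.17  4.73] turn [0.04 0.3  0.08]
[-1.27  0.23  0.79  2.13 -0.13  0.54 -1.75]
```

Request:
carry_out(translation=[[-0.3,-0.1,0.6],[-0.3,-0.1,0.8],[-0.1,0,0.9],[0,0,0.9],[0,0,0.9],[0,0,0.7],[0,0,0.4],[0,0,0]], rot=[[0,0,0.1],[0,0,0],[0,0,0],[0,0,0],[0,0,0],[0,0,0],[0,0,0],[0,0,0]], claw=[-1,-1,-1,-1,-1,-1,-1,-1])

```text
time: 74.7
position: [0.5125, 0.2514, 0.0739]
tcp_rot: [-3.047, -0.359, -0.493]
force: [0.0, 0.2, -1.3]
opening: 0.05
```

```bash
python3 - <<'E'
from h import *
where(); print(state()[0]["q"].round(3)); p=read_camera("top"); pile(p,(50,85)); pile(p,(100,125))
E
```

```text
t 74.7 shelf x,y,z mm [45.7  0.1 23.7] turn off [ 0.06  0.37 -0.06] F [-0.4  0.2 -1.3] open 0.05
[-1.017  0.435  0.533  2.172 -0.385  0.302 -1.544]
33 n 140 x [0.0093 0.0105 0.0859 0.0862] y [-0.0262 -0.0258  0.0229  0.0233] z 0.0298 rect [ 0.048  -0.0012] 77 49 -0.012
33 n 213 x [0.0465 0.0489 0.1057 0.109 ] y [-0.0326 -0.0323  0.0322  0.0327] z 0.0065 rect [ 0.0762 -0.0007] 65 63 -1.518
```

Request:
carry_out(translation=[[0,0,0.2],[0,0,0.2],[0,0,0.15],[-0.1,0,0],[-0.1,0,0],[-0.1,0,0],[-0.1,0,0],[0,0,0]], rot=[[0,0,0],[0,0,0],[0,0,0],[0,0,0],[0,0,0],[0,0,0],[0,0,0],[0,0,0]], claw=[-1,-1,-1,-1,-1,-1,-1,-1])

```text
time: 75.75
position: [0.5105, 0.2516, 0.063]
tcp_rot: [-3.042, -0.359, -0.503]
force: [0.5, -0.0, -0.6]
opening: 0.05
```

```bash
python3 - <<'E'
from h import *
where(); print(state()[0]["q"].round(3)); p=read_camera("top"); pile(p,(50,85))
E
```

```text
t 75.8 shelf x,y,z mm [40.2  0.8 14.1] turn off [ 0.03  0.28 -0.06] F [ 0.2 -0.1 -0.7] open 0.05
[-0.997  0.449  0.503  2.186 -0.409  0.264 -1.525]
34 n 153 x [0.0061 0.0075 0.0804 0.0808] y [-0.0257 -0.0252  0.0252  0.0258] z 0.0206 rect [0.0438 0.0005] 74 51 -0.021
```

Request:
carry_out(translation=[[-0.1,0,0],[-0.1,0,0],[0,0,0.1],[0,0,0.1],[0,0,0.1],[-0.05,0,0],[0,0,0],[0,0,0]], rot=[[0,0,0],[0,0,0],[0,0,0],[0,0,0],[0,0,0],[0,0,0],[0,0,0],[0,0,0]], claw=[-1,-1,-1,-1,-1,-1,-1,-1])

```text
time: 76.8
position: [0.5122, 0.2525, 0.0578]
tcp_rot: [-3.038, -0.358, -0.518]
force: [2.4, 0.8, 1.9]
opening: 0.05
```

```bash
python3 - <<'E'
from h import *
where(); print(state()[0]["q"].round(3)); p=read_camera("top"); pile(p,(50,85))
E
```

```text
t 76.8 shelf x,y,z mm [40.1  1.2  8.6] turn off [ 0.02  0.15 -0.06] F [3.1 0.2 1. ] open 0.05
[-0.987  0.458  0.49   2.191 -0.431  0.239 -1.507]
35 n 155 x [0.0041 0.005  0.08   0.0811] y [-0.025  -0.0244  0.0258  0.0261] z 0.0151 rect [0.043  0.0014] 76 51 -0.04
```

Request:
carry_out(translation=[[0,0,0],[0,0,0],[0,0,0],[0,0,0],[0,0,-0.2],[0,0,-0.5],[0,0,-0.8],[0,0,-1]], rot=[[0,0,0],[0,0,0],[0,0,0],[0,0,0],[0,0,0],[0,0,0],[0,0,0],[0,0,0]], claw=[0.7,1,1,1,1,1,1,1])

```text
time: 77.85
position: [0.49, 0.2462, 0.1035]
tcp_rot: [-3.045, -0.358, -0.497]
force: [0.3, -0.4, 0.4]
opening: 0.0853
```

Request:
carry_out(translation=[[0,0,-1],[0,0,-1],[0,0,-1],[0,0,-1],[0,0,-1],[0,0.5,-0.5],[0,1,0],[0,1,0]], rot=[[0,0,0],[0,0,0],[0,-0.8,0],[0,-0.8,0],[0,-0.8,0],[0,-0.8,0],[0,-0.8,0],[0,-0.2,0]], claw=[1,1,1,1,1,1,1,1])

```text
time: 78.85
position: [0.4695, 0.1907, 0.2185]
tcp_rot: [-3.115, -0.373, 0.033]
force: [-0.2, -0.1, 0.3]
opening: 0.0848
```

```bash
python3 - <<'E'
from h import *
for n in ("top","side"):
    p=read_camera(n); pile(p,(100,125)); pile(p,(50,85)); tile("tile_yellow",p)
print(state()[0]["q"].round(3))
for yy in (-1.3+np.pi/2,-1.3-np.pi/2): need([.6248,-.1655,.2],frame(yy))
E
```

```text
36 n 284 x [0.023  0.0271 0.1049 0.1094] y [-0.0326 -0.0324  0.0321  0.0324] z 0.0065 rect [ 0.0659 -0.0003] 86 65 0.012
36 n 206 x [0.0302 0.0307 0.0803 0.0804] y [-0.0245 -0.0243  0.0252  0.0257] z 0.014 rect [0.0553 0.0006] 50 50 1.568
tile_yellow 36 0.87 hue 139.0 c [ 0.7024 -0.2724] LxB 66 44 yaw -1.67 z 0.0067 n 9 122
tile_yellow 36 0.82 hue 19.0 c [ 0.6232 -0.1658] LxB 63 42 yaw -1.302 z 0.007 n 92 0
37 n 154 x [0.0045 0.0057 0.105  0.1054] y [-0.0357 -0.035   0.032   0.0343] z 0.0087 rect [ 0.0546 -0.0011] 101 70 0.011
37 n 170 x [0.0045 0.0058 0.0781 0.0784] y [-0.0273 -0.0266  0.025   0.0263] z 0.0163 rect [ 0.0416 -0.0004] 74 54 -0.014
tile_yellow 37 0.95 hue 20.0 c [ 0.6235 -0.1607] LxB 74 49 yaw -1.327 z 0.0089 n 78 10
tile_yellow 37 0.57 hue 139.0 c [ 0.7024 -0.2724] LxB 66 44 yaw -1.673 z 0.0091 n 8 91
[-1.147  0.271  0.829  1.966 -0.243  1.024 -1.537]
t 79.0 pos [0.4686 0.1914 0.2179] shift [ 3.4  19.19  0.69] turn [ -0.27   0.13 -20.05]
t 79.0 pos [0.4686 0.1914 0.2179] shift [ 3.4  19.19  0.69] turn [ 0.13  0.27 19.22]
```

Request:
carry_out(translation=[[0.1,0.7,0],[0,0.9,0],[0,0.9,0],[-0.1,0.9,0],[-0.1,0.9,0],[-0.2,0.9,0],[-0.3,0.9,0],[-0.4,0.8,0]], rot=[[0,0,-1],[0,0,-1],[0,0,-1],[0,0,-1],[0,0,-1],[0,0,-1],[0,0,-1],[0,0,-1]], claw=[1,1,1,1,1,1,1,1])

```text
time: 80.05
position: [0.5197, 0.071, 0.2156]
tcp_rot: [-2.8, -1.388, 0.029]
force: [-0.1, 0.5, -0.5]
opening: 0.0854
```

Request:
carry_out(translation=[[-0.4,0.8,0],[-0.5,0.8,0],[-0.5,0.7,0],[-0.6,0.7,0],[-0.6,0.6,0],[-0.7,0.6,0],[-0.7,0.5,0],[-0.8,0.5,0]], rot=[[0,0,-1],[0,0,-1],[0,0,-1],[0,0,-1],[0,0,-1],[0,0,-1],[0,0,-1],[0,0,-1]], claw=[1,1,1,1,1,1,1,1])

```text
time: 81.05
position: [0.5846, -0.0469, 0.2122]
tcp_rot: [-2.17, -2.234, 0.015]
force: [1.7, 0.4, 0.4]
opening: 0.0857
```

```bash
python3 - <<'E'
from h import *
need([.6235,-.1655,.1],frame(-1.302+np.pi/2)); print(state()[0]["q"].round(2))
E
```

```text
t 81.0 pos [ 0.5846 -0.0469  0.2122] shift [-6.05  1.92  5.49] turn [-0.3  -0.19 -2.99]
[-0.43  0.39  0.58  1.78 -0.25  1.07  0.28]
```

Request:
carry_out(translation=[[-0.8,0.3,0],[-0.8,0.2,0.2],[-0.8,0.1,0.4],[-0.8,0.1,0.6],[-0.8,0.1,0.8],[-0.8,0,0.8],[-0.6,0,0.8],[-0.2,0,0.6]], rot=[[-0.3,-0.2,-1],[0,0,-1],[0,0,-0.9],[0,0,0],[0,0,0],[0,0,0],[0,0,0],[0,0,0]], claw=[1,1,1,1,1,1,1,1])

```text
time: 82.05
position: [0.6256, -0.1509, 0.1225]
tcp_rot: [-1.895, -2.505, 0.001]
force: [-0.9, 0.5, -0.4]
opening: 0.0856
```

```bash
python3 - <<'E'
from h import *
p=read_camera("side"); tile("tile_yellow",p); p=read_camera("top"); tile("tile_yellow",p)
need([.6235,-.1655,-.001],frame(-1.302+np.pi/2))
E
```

```text
tile_yellow 38 0.92 hue 20.0 c [ 0.6238 -0.1656] LxB 64 44 yaw -1.306 z 0.0088 n 64 0
tile_yellow 38 0.88 hue 139.0 c [ 0.7045 -0.2683] LxB 72 47 yaw -1.675 z 0.0088 n 29 115
tile_yellow 39 0.58 hue 139.0 c [ 0.6564 -0.257 ] LxB 153 36 yaw -0.677 z 0.0069 n 182 2
t 82.2 pos [ 0.626  -0.1494  0.1239] shift [-0.74 -0.34  6.25] turn [0.01 0.   0.1 ]
```

Request:
carry_out(translation=[[-0.3,-0.15,0.6],[-0.3,-0.15,0.9],[-0.1,0,0.9],[0,0,0.9],[0,0,0.9],[0,0,0.8],[0,0,0.5],[0,0,0]], rot=[[0,0,0.1],[0,0,0],[0,0,0],[0,0,0],[0,0,0],[0,0,0],[0,0,0],[0,0,0]], claw=[1,1,1,1,1,1,1,1])

```text
time: 83.25
position: [0.6241, -0.1637, 0.0061]
tcp_rot: [-1.901, -2.501, -0.002]
force: [-1.0, -0.5, 0.6]
opening: 0.0858
```

```bash
python3 - <<'E'
from h import *
need([.6236,-.1655,-.001],frame(-1.304+np.pi/2))
E
```

```text
t 83.2 pos [ 0.6241 -0.1637  0.0061] shift [-0.08 -0.05  0.35] turn [ 0.01 -0.01  0.05]
```

Request:
carry_out(translation=[[-0.08,-0.05,0.15],[0,0,0.15],[0,0,0.05],[0,0,0],[0,0,0],[0,0,0],[0,0,0],[0,0,0]], rot=[[0,0,0.05],[0,0,0],[0,0,0],[0,0,0],[0,0,0],[0,0,0],[0,0,0],[0,0,0]], claw=[1,1,1,1,-1,-1,-1,-1])

```text
time: 84.25
position: [0.6257, -0.1662, 0.0015]
tcp_rot: [1.904, 2.493, 0.006]
force: [0.0, 0.4, -0.7]
opening: 0.0417
```

Request:
carry_out(translation=[[0,0,0],[0,0,0],[0,0,0],[0,0,0],[0,0,-0.3],[0,0,-0.6],[0,0,-0.8],[0,0,-1]], rot=[[0,0,0],[0,0,0],[0,0,0],[0,0,0],[0,0,0],[0,0,0],[0,0,0],[0,0,0]], claw=[-1,-1,-1,-1,-1,-1,-1,-1])

```text
time: 85.25
position: [0.6243, -0.166, 0.0574]
tcp_rot: [1.906, 2.495, 0.004]
force: [1.4, -0.4, 0.3]
opening: 0.0415
```

```bash
python3 - <<'E'
from h import *
o,q,r=state(); print(q,o["opening"])
p=read_camera("side"); W=cloud(p)
for d in silhouettes("tile_yellow",p):
    if d["conf"]>.3:
        w=W[d["region"]]; t=r.inv().apply(w[np.isfinite(w[:,0])]-q); print(d["conf"],t.min(0).round(3),np.median(t,0).round(3),t.max(0).round(3))
need(shelf(.05,.15),RS)
E
```

```text
[ 0.6243125  -0.16595542  0.05740133] 0.041544662209113375
0.77 [-0.158  0.018  0.042] [-0.123  0.047  0.049] [-0.085  0.081  0.058]
0.63 [-0.032 -0.021 -0.013] [-0.011  0.005 -0.007] [0.024 0.04  0.058]
t 85.3 pos [ 0.6265 -0.1668  0.0596] shift [21.7 -1.9 -6.8] turn [-3.38  3.34 19.76]
```

Request:
carry_out(translation=[[0.2,0,-0.8],[0.4,0,-1],[0.6,-0.1,-1],[0.6,-0.1,-1],[0.6,-0.1,-1],[0.6,-0.1,-1],[0.6,-0.1,-1],[0.6,-0.1,-1]], rot=[[0,0,0],[0,0,0],[0,0,0],[0,0,1],[0,0,1],[0,0,1],[0,0,1],[0,0,1]], claw=[-1,-1,-1,-1,-1,-1,-1,-1])

```text
time: 86.35
position: [0.597, -0.0784, 0.2262]
tcp_rot: [2.375, 2.053, 0.014]
force: [0.2, -0.6, -1.2]
opening: 0.0418
```

Request:
carry_out(translation=[[0.9,-0.5,0],[0.9,-0.6,0],[0.8,-0.6,0],[0.8,-0.7,0],[0.7,-0.7,0],[0.7,-0.8,0],[0.6,-0.8,0],[0.5,-0.8,0]], rot=[[0,0,1],[0,0,1],[0,0,1],[0,0,1],[0,0,1],[0,0,1],[0,0,1],[0,0,1]], claw=[-1,-1,-1,-1,-1,-1,-1,-1])

```text
time: 87.35
position: [0.5397, 0.0868, 0.2362]
tcp_rot: [-2.906, -1.175, -0.027]
force: [0.3, 0.0, -1.6]
opening: 0.0417
```

```bash
python3 - <<'E'
from h import *
where(); need(shelf(.06,.15),RS); o,q,r=state(); print(r.as_matrix().round(2).tolist())
E
```

```text
t 87.3 shelf x,y,z mm [  89.4 -166.2  180.5] turn off [-1.22  4.04  6.52] F [-0.3 -0.1 -1.6] open 0.0417
t 87.3 pos [0.5397 0.0868 0.2362] shift [ 3.41 -7.61  2.  ] turn [-1.22  4.04  6.52]
[[0.72, 0.7, 0.01], [0.69, -0.72, 0.01], [0.02, -0.0, -1.0]]
```

Request:
carry_out(translation=[[0.4,-0.9,0.1],[0.3,-0.9,0.1],[0.3,-1,0.1],[0.2,-1,0.1],[0.1,-1,0.2],[0,-1,0.2],[0,-1,0.2],[0,-0.8,0.2]], rot=[[-0.1,0.5,0.8],[-0.1,0.5,0.8],[-0.1,0.5,0.8],[-0.1,0.5,0.8],[-0.2,0.5,0.8],[-0.2,0.4,0.8],[-0.2,0.4,0.8],[-0.1,0.4,0.8]], claw=[-1,-1,-1,-1,-1,-1,-1,-1])

```text
time: 88.35
position: [0.4789, 0.2426, 0.2195]
tcp_rot: [-3.021, -0.356, -0.494]
force: [-0.4, -1.2, -0.5]
opening: 0.0416
```

```bash
python3 - <<'E'
from h import *
where(); need(shelf(.045,.03),RS); print(state()[0]["q"].round(2))
E
```

```text
t 88.3 shelf x,y,z mm [ 63.   -0.4 172.4] turn off [-0.25  0.29 -0.11] F [-0.8 -1.1 -0.2] open 0.0416
t 88.3 pos [0.4789 0.2426 0.2195] shift [-0.73  0.13  7.14] turn [-0.25  0.29 -0.11]
[-1.41  0.14  0.9   2.13 -0.06  0.61 -1.82]
```

Request:
carry_out(translation=[[-0.2,0,0.5],[-0.2,0,0.8],[-0.1,0,0.9],[0,0,0.9],[0,0,0.9],[0,0,0.9],[0,0,0.7],[0,0,0.4]], rot=[[-0.25,0,-0.1],[0,0,0],[0,0,0],[0,0,0],[0,0,0],[0,0,0],[0,0,0],[0,0,0]], claw=[-1,-1,-1,-1,-1,-1,-1,-1])

```text
time: 89.35
position: [0.5046, 0.2484, 0.0982]
tcp_rot: [-3.042, -0.383, -0.488]
force: [-0.5, 0.0, -0.4]
opening: 0.0418
```

```bash
python3 - <<'E'
from h import *
where(); print(state()[0]["q"].round(3)); p=read_camera("top"); pile(p,(12,30),.02,.1)
E
```

```text
t 89.3 shelf x,y,z mm [46.1 -0.9 49.3] turn off [-0.01  0.4   0.13] F [-0.6  0.2 -0.2] open 0.0418
[-1.097  0.391  0.625  2.178 -0.387  0.356 -1.52 ]
41 n 491 x [-0.0119 -0.011   0.0818  0.0822] y [-0.0596 -0.0584  0.0197  0.0213] z 0.0463 rect [ 0.0349 -0.0181] 102 73 0.13
```

Request:
carry_out(translation=[[0,0,0.3],[0,0,0.4],[0,0,0.4],[0,0,0.2],[-0.1,0,0.05],[-0.1,0,0],[-0.1,0,0],[0,0,0]], rot=[[0,0,0.1],[0,0,0],[0,0,0],[0,0,0],[0,0,0],[0,0,0],[0,0,0],[0,0,0]], claw=[-1,-1,-1,-1,-1,-1,-1,-1])

```text
time: 90.4
position: [0.5074, 0.2491, 0.0693]
tcp_rot: [-3.042, -0.371, -0.488]
force: [0.5, 0.9, -0.7]
opening: 0.0418
```

```bash
python3 - <<'E'
from h import *
where(); print(state()[0]["q"].round(3)); p=read_camera("top"); pile(p,(15,30),.018,.035)
save(p,"t8.png",(110,170,140,150),4)
E
```

```text
t 90.4 shelf x,y,z mm [39.  -0.9 21.2] turn off [-0.01  0.39  0.03] F [ 0.4  0.8 -0.9] open 0.0418
[-1.025  0.439  0.544  2.187 -0.447  0.292 -1.475]
42 n 214 x [-0.0003  0.0022  0.0746  0.0754] y [-0.0233 -0.0229  0.0203  0.0208] z 0.0254 rect [ 0.0378 -0.0005] 75 44 -0.028
```

View pics/t8.png

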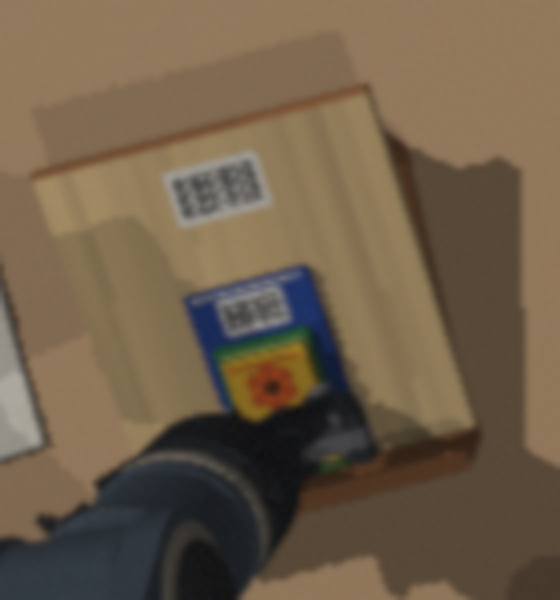

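Request:
carry_out(translation=[[-0.1,0,0],[-0.1,0,0],[-0.1,0,0],[-0.1,0,0],[-0.1,0,0],[0,0,0],[0,0,0],[0,0,0]], rot=[[0,0,0],[0,0,0],[0,0,0],[0,0,0],[0,0,0],[0,0,0],[0,0,0],[0,0,0]], claw=[-1,-1,-1,-1,-1,-1,-1,-1])

```text
time: 91.45
position: [0.4989, 0.2472, 0.0669]
tcp_rot: [-3.04, -0.371, -0.493]
force: [0.2, -0.4, -0.6]
opening: 0.0417
```

```bash
python3 - <<'E'
from h import *
where(); print(state()[0]["q"].round(3)); p=read_camera("top"); pile(p,(15,30),.018,.035)
E
```

```text
t 91.5 shelf x,y,z mm [29.9 -0.7 21.9] turn off [-0.02  0.36  0.03] F [-0.1 -0.4 -0.6] open 0.0417
[-1.033  0.432  0.543  2.209 -0.453  0.272 -1.475]
43 n 213 x [0.0315 0.0329 0.0655 0.0657] y [-0.0229 -0.0226  0.0201  0.0205] z 0.0265 rect [ 0.0485 -0.0012] 43 34 1.561
```

Request:
carry_out(translation=[[-0.1,0,0],[-0.1,0,0],[0,0,0.1],[0,0,0.1],[0,0,0.08],[-0.05,0,0],[0,0,0],[0,0,0]], rot=[[0,0,0],[0,0,0],[0,0,0],[0,0,0],[0,0,0],[0,0,0],[0,0,0],[0,0,0]], claw=[-1,-1,-1,-1,-1,-1,-1,-1])

```text
time: 92.5
position: [0.5001, 0.2478, 0.0628]
tcp_rot: [-3.035, -0.368, -0.507]
force: [1.5, -0.1, 3.3]
opening: 0.0418
```

```bash
python3 - <<'E'
from h import *
where(); print(state()[0]["q"].round(3)); p=read_camera("top"); pile(p,(15,30),.018,.035)
E
```

```text
t 92.5 shelf x,y,z mm [29.8 -0.5 17.7] turn off [-0.04  0.23  0.01] F [ 2.5 -0.5  2.6] open 0.0418
[-1.021  0.438  0.526  2.215 -0.472  0.249 -1.459]
44 n 209 x [0.0305 0.0318 0.0657 0.0658] y [-0.0224 -0.022   0.0216  0.0221] z 0.0227 rect [ 0.0486 -0.0004] 44 35 -1.531
```

Contact with both the backstop and the tile below; release and retreat well clear.

Request:
carry_out(translation=[[0,0,0],[0,0,0],[0,0,0],[0,0,0],[0,0,-0.2],[0,0,-0.5],[0,0,-0.8],[0,0,-1]], rot=[[0,0,0],[0,0,0],[0,0,0],[0,0,0],[0,0,0],[0,0,0],[0,0,0],[0,0,0]], claw=[0.5,1,1,1,1,1,1,1])

```text
time: 93.55
position: [0.4793, 0.2416, 0.1088]
tcp_rot: [-3.041, -0.369, -0.488]
force: [-0.2, 0.2, 0.8]
opening: 0.0854
```

Request:
carry_out(translation=[[0,0,-1],[0,0,-1],[0,0,-1],[0,0,-1],[0,0,-1],[0,0.5,-0.5],[0,1,0],[0,1,0]], rot=[[0,0,0],[0,0,0],[0,-0.8,0],[0,-0.8,0],[0,-0.8,0],[0,-0.8,0],[0,-0.8,0],[0,-0.2,0]], claw=[1,1,1,1,1,1,1,1])

```text
time: 94.55
position: [0.4598, 0.1856, 0.2234]
tcp_rot: [-3.112, -0.385, 0.041]
force: [0.2, -0.1, 0.1]
opening: 0.0852
```

Request:
carry_out(translation=[[0,1,0],[0,1,0],[0,1,0],[0,1,0],[0,1,0],[0,1,0],[0,1,0],[0,0.5,0]], rot=[[0,0,0],[0,0,0],[0,0,0],[0,0,0],[0,0,0],[0,0,0],[0,0,0],[0,0,0]], claw=[1,1,1,1,1,1,1,1])

```text
time: 95.55
position: [0.4954, 0.0332, 0.2262]
tcp_rot: [-3.11, -0.379, 0.037]
force: [-0.6, -0.6, -0.3]
opening: 0.0854
```

```bash
python3 - <<'E'
from h import *
ims=[]
for n in ("top","side"):
    p=read_camera(n); W=cloud(p)
    for nm,h,z in (("blue",(100,125),(0,.013)),("green",(50,85),(.009,.021)),("yellow",(8,30),(.019,.03))):
        print(nm,end=" "); pile(p,h,*z)
    near=(abs(W[...,0]-.47)<.05)&(abs(W[...,1]+.395)<.05)&(W[...,2]<.175)
    t=W[near&(W[...,2]>.155)]; print("handle top",len(t),t.mean(0).round(4) if len(t) else 0)
    l,t,w,h=(110,170,140,150) if n=="top" else (250,100,140,150)
    ims.append(cv2.resize(p["img"][t:t+h,l:l+w],None,fx=2.8,fy=2.8,interpolation=cv2.INTER_CUBIC))
cv2.imwrite("pics/fin.png",np.hstack(ims)[...,::-1])
E
```

```text
blue 45 n 239 x [0.0037 0.0092 0.106  0.1085] y [-0.0324 -0.0319  0.0328  0.0332] z 0.0066 rect [0.0561 0.0002] 104 66 0.005
green 45 n 59 x [0.0654 0.0658 0.0805 0.0805] y [-0.025  -0.0247  0.0262  0.0262] z 0.0139 rect [0.0736 0.0007] 51 15 1.539
yellow 45 n 405 x [-0.0006 -0.      0.0657  0.0661] y [-0.0221 -0.0211  0.0552  0.0595] z 0.0228 rect [0.03   0.0149] 97 46 -0.545
handle top 265 [ 0.4709 -0.3955  0.1598]
blue 46 n 69 x [0.0053 0.0064 0.0943 0.0991] y [-0.0366 -0.0351  0.027   0.0282] z 0.0087 rect [ 0.0587 -0.0129] 111 35 0.572
green 46 n 32 x [0.0053 0.0058 0.0717 0.072 ] y [-0.0273 -0.0272  0.0192  0.0199] z 0.0159 rect [ 0.0475 -0.0157] 78 35 0.578
yellow 46 n 195 x [0.0018 0.002  0.0646 0.065 ] y [-0.0247 -0.024   0.0221  0.0233] z 0.0251 rect [ 0.0334 -0.0007] 63 48 0.002
handle top 254 [ 0.4707 -0.3984  0.1617]
```

View pics/fin.png

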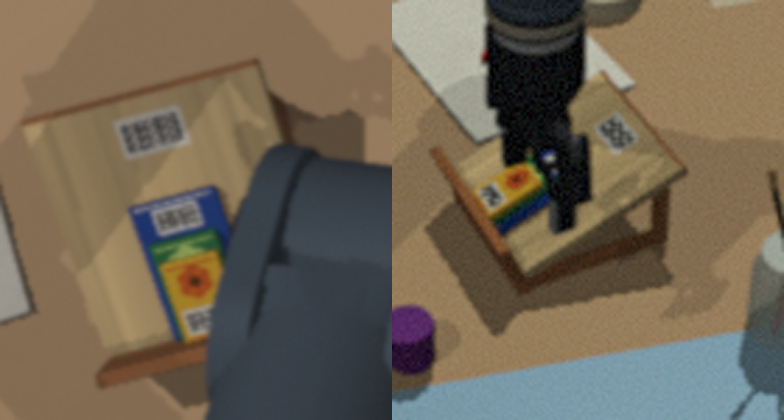

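```bash
python3 - <<'E'
from h import *
print(robot.close_job())
E
```

```text
the job is handed in; nothing more can be done
None
```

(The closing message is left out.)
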